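# Centre the wobbly cup on the portion scale and tare it

### The job

The wobbly copper-coloured dessert cup stands off-centre on the pan of the portion scale. With a fingertip, nudge it low on its foot with light taps until the foot stands wholly inside the blue ring in the middle of the pan, never squeezing, lifting or tipping it; then press the green tare button all the way down and let it come up again. Leave the cup standing centred and everything else where it is.

Things in the scene. Friction and masses are not known exactly. Their poses are not given: they have to be found in the camera images.
- cup: The copper-coloured footed cup on the scale's pan: 66 mm high, 110 to 220 g. Foot 54 mm in diameter, its upright edge 3 to 11 mm above the pan; thin stem; open bowl 50 mm in diameter at 52 to 66 mm. The bulged underside rests on a patch 28 mm wide: pushed at the foot's edge (0.5 to 1.5 N) it slides upright, at the bowl it rocks and tips. Starts 18 to 32 mm off-centre, any side. Origin: centre of underside, z up.
- pan_center (a point): Centre of the top face of the scale's round aluminium pan (128 mm in diameter, 6 mm thick, flat, without rim, top 62 mm above the table, fixed). A blue ring printed round this point is 67 mm inside and 73 mm outside in diameter. Axes as the scale's.
- scale: White portion scale that does not move on the table: body 210 mm (x) by 170 mm (y), its top 44 mm above the table. Origin: centre of the underside, on the table; -x points to the front with the key panel and display, the pan's centre lies 25 mm towards +x. It is turned up to 35 degrees either way.
- tare_top (a point): Centre of the top of the green round tare button, 23 mm in diameter, at the front of the scale, 72 mm to -x and 55 mm to -y of the scale's origin. Its top is 55 mm above the table, 11 mm above the panel; bezel 30 mm in diameter, 3 mm high. Pressed straight down. The grey round key on the other side of the display is a fixed power key.
- tare (a joint): Travel of the tare button in m: 0 up, 0.005 all the way down, spring returned; 1.2 N starts it and about 4 N holds it fully down.
- spare_cup: Bystander: a second copper-coloured cup, the same, standing on the table beside the scale (not on the pan). Origin: centre of the underside.
- ramekin: Bystander: white ceramic bowl, 80 mm in diameter, 45 mm high, on the table on the other side of the scale. Origin: centre of the underside.
- squeeze_bottle: Bystander: yellow bottle with a red cap, 60 mm in diameter, 185 mm high, to the left. Origin: centre of the underside.
- spice_jar: Bystander: brown jar with a black lid, 72 mm in diameter, 110 mm high, to the left. Origin: centre of the underside.
- spoon: Bystander: steel serving spoon, 260 mm long, lying to the right. Origin: on the table under the middle of it.

How it is judged:
By the outcome, as a careful person would: the job done as asked, in the order asked, and still so for the second after the job is handed in, with the robot touching nothing.
It also fails if it takes over 61 s, if anything falls off the work surface, if the arm or the gripper's body presses on something with over 40 N, if the wrist force passes 120 N, or if a joint passes its speed limit or range.

### The arm

A 6-joint arm with a two-finger parallel gripper is mounted at the origin on the work surface. World frame = base frame: x ahead of the robot, y to its left, z up, the work surface at z = 0. Lengths are in m, angles in degrees, forces in N, time in s.
With the tool pointing down it reaches from about 0.25 to 0.725 m from the base axis. Payload 9.7 kg.
Tool frame: the origin (TCP) lies midway between the tips of the shut fingers; the grasp point (between the pads) lies 19 mm behind it; z points along the fingers, y is the direction in which the jaws open and shut (so a half turn about z gives the same grasp; the last joint's range is limited). The gripper opens to 85 mm and grips with 20 to 120 N. Pads are 22 mm wide; open, the fingers measure 114 mm over their backs; the gripper's body (76 mm by 85 mm) begins 54 mm behind the grasp point. The pads swing forward as they close: fully open they stand 13 mm farther back than shut.
Start: joints at [-71.104, 4.979, 10.078, 95.1, 0, 90], TCP at [0.178, -0.52, 0.206] pointing down, gripper open.
Joint ranges: [-179.16, 179.16], [-48.56, 103.87], [-65.8, 70.77], [-126.05, 130.52], [-82.76, 87.17], [-180, 180]. Speed limits (degrees/s): [127.2, 127.2, 147.25, 180, 180, 180].

### API

Orientations are given as [roll, pitch, yaw] about the fixed x, y, z axes, in that order (R = Rz(yaw) Ry(pitch) Rx(roll)).
In Python, from workcell import bot, camera, recognise gives the robot as it stands. The module is installed in compiled form; this text tells all that it offers.
- The arm moves only by the tool apply_moves, never from a script. Its argument "targets" is one flat list of numbers, 7 for each row, row after row: the shift along the world's x, y, z in units of 30 mm (1.0 is 30 mm), then the turn, a rotation vector about the world's x, y, z in units of 6 degrees (1.0 is 6 degrees), then the opening, from 0 (shut) to 1 (fully open). A call has 1 to 5 rows; each row is the pose to reach, as a shift and turn from the pose commanded when the call began; what a row does not reach only later rows make up. A row lasts 1/10 s, in which the tool goes at most 50 mm and 8.59 degrees, less where a joint would pass 70% of its speed; a pose out of reach is approached as far as the arm can. A call with a gripper value outside its range is refused whole. The fingers move at their own pace and stop on an object; "newtons" is the grip in N (left out, the last holds). Time passes only in rows, so rows that repeat a pose let the fingers close. It gives the time, the measured TCP pose, the force and the opening at its end, in the units of the state.
- bot.get_obs(): the state, without advancing time (a new reading comes with each control period).
- camera(name): name is "scene" or "top"; returns a dict with "img" (480x640x3 uint8, red, green, blue), "intrinsics" (3x3 intrinsics, pixels), "origin" and "rotation" of the camera in the world. Camera axes: x right, y up, looking along -z (the intrinsics and any distortion apply to the point x, -y, -z); pixel columns grow to the right and rows downward; lengths in m; the calibration is good to about 2 mm. A picture is of the moment at which its call begins. There is no depth.
- bot.job_done(): hands the job in, once; it reports no verdict.
Trained networks look in the newest picture that a camera, given by its name, has taken for a name from the list of things; names that differ only in an ending like _2 or _b are one class to them, and where a whole thing is asked for, a point or a joint stands for the part that bears it (a point fixed in the world has none). Each returns a list of dicts, best first, with "conf" (0 to 1); they miss things now and then, are a little off and sometimes report something else, mostly with a low value. They report only what shows in the picture. A call takes as long as a camera call.
- recognise(query, camera): "box" ([left, top, right, bottom] in pixels, round what is visible of it).
The state is a dict: "time": time; "q": joint angles; "qd": joint speeds; "joint_efforts": joint torques, N m; "ee_pos": TCP position; "tcp_rot": TCP orientation; "wrist_force": force on the tool from outside, world axes, zero at the start; "torque": the same for the moment, N m; "opening": finger opening in m.
Only numpy, scipy, OpenCV 4.12 (cv2) and the standard library are available. Lean on these libraries where they do the work, as an engineer would, in place of code of your own. Each camera call takes 0.05 s, during which the arm holds its last target.

## Working session

There is one attempt and no reset: what is moved stays moved. The work goes in short steps, Python scripts to look and compute and a tool call to move; the robot and the scene stay as the last step left them, time stands still between calls to the robot, and variables do not carry over. Pictures are saved under pics/ and viewed, and the job is handed in when it is done.

Besides the shell and the picture viewer there is one more tool, called after "Request:" by a JSON object that holds its "method" and its "body", one argument or row to a line. apply_moves: Moves the arm, as the interface text tells. Its arguments: {"type":"object","properties":{"targets":{"type":"array"},"newtons":{"type":"number"}},"required":["targets"]}

```bash
mkdir -p pics
python3 - <<'E'
from workcell import bot,camera,recognise
import cv2
o=bot.get_obs();print({k:o[k] for k in('time','ee_pos','tcp_rot','wrist_force','opening')})
for n in('scene','top'):
    c=camera(n);cv2.imwrite(f'pics/{n}0.png',c['img'][:,:,::-1])
    print(n,c['intrinsics'],c['origin'],c['rotation'],[k for k in c])
    for q in('cup','scale','tare_top','spare_cup','ramekin'):
        print(q,[(d['box'],round(d['conf'],2)) for d in recognise(q,n)])
E
```

```text
{'time': 0.0, 'ee_pos': array([ 0.17803368, -0.52011647,  0.20577038]), 'tcp_rot': array([-1.79923151e+02, -4.77466813e-04,  1.88937909e+01]), 'wrist_force': array([ 0.5041221 , -0.19905727, -0.37543035]), 'opening': 0.08525443944063785}
scene [[471.03959333   0.         317.28719082]
 [  0.         471.03959333 244.91118181]
 [  0.           0.           1.        ]] [1.55988666 0.2720865  0.86389338] [5.25825183e+01 3.66478435e-02 1.05082487e+02] ['img', 'intrinsics', 'origin', 'rotation']
cup [([281.3, 227.0, 300.3, 261.0], 0.85)]
scale [([257.2, 234.6, 324.2, 295.6], 0.93)]
tare_top [([262.3, 239.6, 269.4, 245.5], 0.55)]
spare_cup []
ramekin []
top [[574.84297623   0.         317.09507465]
 [  0.         574.84297623 230.63307881]
 [  0.           0.           1.        ]] [0.45223327 0.00197334 1.64978152] [  3.41384888   0.67279144 -89.37367958] ['img', 'intrinsics', 'origin', 'rotation']
cup [([341.9, 199.3, 360.0, 218.5], 0.83)]
scale [([311.6, 169.4, 394.2, 253.9], 0.58)]
tare_top [([372.9, 221.0, 383.5, 227.2], 0.5), ([313.5, 164.1, 392.3, 251.8], 0.2)]
spare_cup [([392.4, 183.2, 414.1, 208.7], 0.77)]
ramekin [([288.0, 198.1, 314.0, 227.2], 0.56)]
```

Run:
```python
import cv2
a=cv2.imread('pics/top0.png');cv2.imwrite('pics/top0c.png',cv2.resize(a[150:270,270:430],None,fx=5,fy=5,interpolation=cv2.INTER_CUBIC))
a=cv2.imread('pics/scene0.png');cv2.imwrite('pics/scene0c.png',cv2.resize(a[200:320,220:380],None,fx=5,fy=5,interpolation=cv2.INTER_CUBIC))
```

```text
(no output)
```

View pics/top0.png

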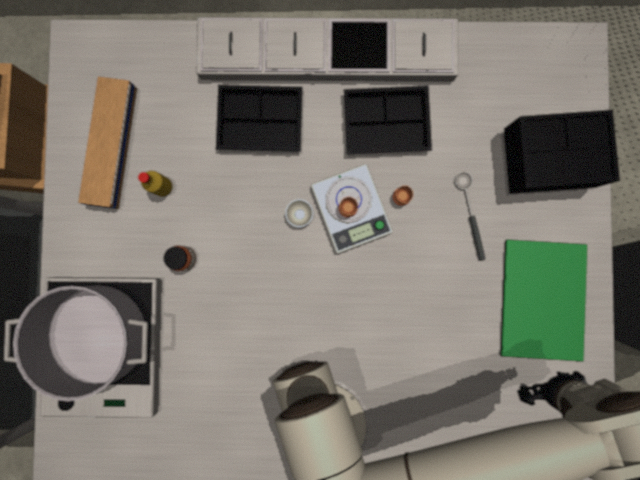

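View pics/scene0.png

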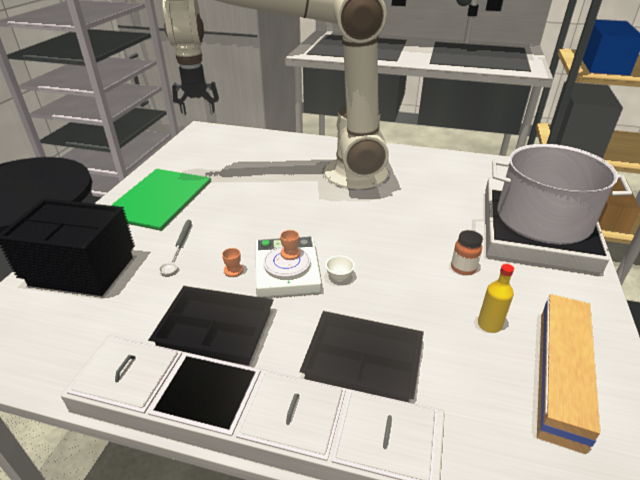

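View pics/top0c.png

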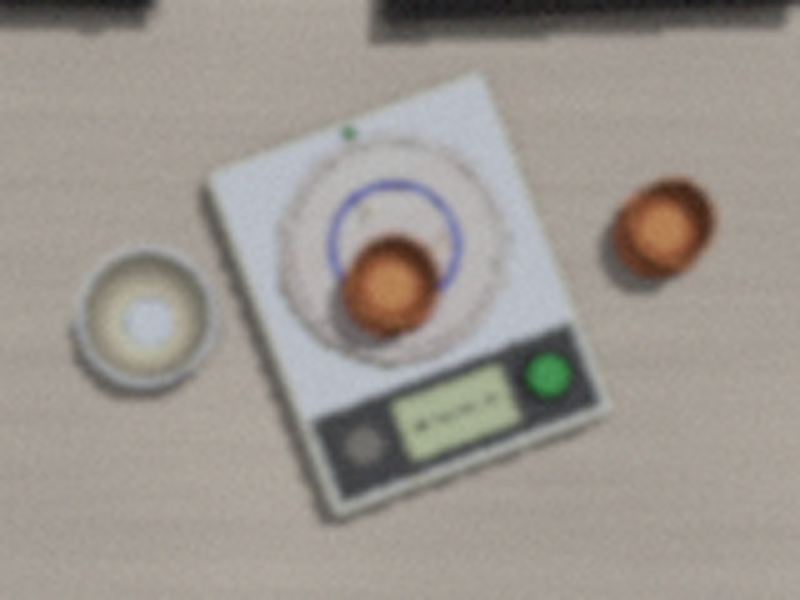

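View pics/scene0c.png

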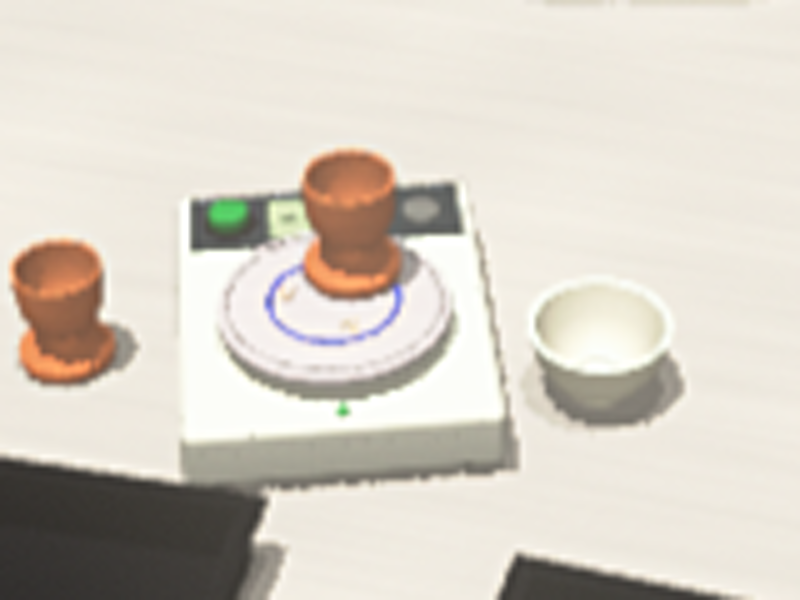

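```bash
cat > h.py <<'E'
import numpy as np, cv2
from scipy.spatial.transform import Rotation as Rn
from scipy.optimize import least_squares, minimize
from workcell import bot,camera,recognise
def getR(c):
    r=np.asarray(c['rotation'],float)
    return r if r.shape==(3,3) else Rn.from_euler('xyz',r,degrees=True).as_matrix()
def proj(c,P):
    p=(np.atleast_2d(P)-c['origin'])@getR(c); K=c['intrinsics']
    return np.c_[K[0,0]*p[:,0]/-p[:,2]+K[0,2], K[1,1]*p[:,1]/p[:,2]*1+K[1,2]]  # y: -y/-z
def back(c,uv,z):
    uv=np.atleast_2d(uv).astype(float);K=c['intrinsics']
    d=np.c_[(uv[:,0]-K[0,2])/K[0,0],-(uv[:,1]-K[1,2])/K[1,1],-np.ones(len(uv))]@getR(c).T
    s=(z-c['origin'][2])/d[:,2]; return c['origin']+d*s[:,None]
def masks(c):
    i=c['img'].astype(int);r,g,b=i[...,0],i[...,1],i[...,2]
    return dict(blue=(b-(r+g)/2>25),cop=((r-b)>45)&(r-g>25),green=(g-r>40)&(g-b>30))
def disc(xy,r,z):
    a=np.linspace(0,2*np.pi,48,endpoint=False);return np.c_[xy[0]+r*np.cos(a),xy[1]+r*np.sin(a),np.full(48,z)]
PROF=[(.003,.027),(.011,.027),(.018,.014),(.035,.017),(.045,.022),(.052,.025),(.066,.025)]
def cupmask(c,xy,z0,box,S=8):
    x0,y0,x1,y1=box;m=np.zeros(((y1-y0)*S,(x1-x0)*S),np.uint8)
    ds=[proj(c,disc(xy,r,z0+z)) for z,r in PROF]
    for a,b in zip(ds,ds[1:]):
        h=cv2.convexHull(np.r_[a,b].astype(np.float32))[:,0]
        cv2.fillConvexPoly(m,np.round((h-[x0-.5,y0-.5])*S).astype(np.int32),255)
    return cv2.resize(m,(x1-x0,y1-y0),interpolation=cv2.INTER_AREA)/255.
def fitcup(c,guess,z0,rad=22):
    u=proj(c,[[*guess,z0+.03]])[0].round().astype(int)
    box=(u[0]-rad,u[1]-rad,u[0]+rad,u[1]+rad)
    M=masks(c)['cop'][box[1]:box[3],box[0]:box[2]].astype(float)
    f=lambda p:((cupmask(c,p/1000,z0,box)-M)**2).sum()
    p=np.array(guess)*1000
    best=min((f(p+[i,j]),i,j) for i in range(-12,13,3) for j in range(-12,13,3)); p=p+best[1:]
    r=minimize(f,p,method='Nelder-Mead',options=dict(initial_simplex=[p,p+[3,0],p+[0,3]],xatol=.05,fatol=.01))
    return r.x/1000,r.fun,M.sum()
def fitring(c,g,z=.062):
    m=masks(c)['blue'];v,u=np.nonzero(m);P=back(c,np.c_[u,v],z)[:,:2]
    k=np.hypot(*(P-g).T)<.06;P=P[k]
    r=least_squares(lambda p:np.hypot(*(P-p).T)-.035,g,loss='soft_l1',f_scale=.002)
    return r.x,len(P),np.std(r.fun)
def fitgreen(c,g,z=.054):
    m=masks(c)['green'];v,u=np.nonzero(m);P=back(c,np.c_[u,v],z)[:,:2]
    P=P[np.hypot(*(P-g).T)<.03];return P.mean(0),len(P)
E
python3 - <<'E'
from h import *
for n in('scene','top'):
    c=camera(n)
    d=recognise('cup',n)[0]['box'];
    g=back(c,[[(d[0]+d[2])/2,(d[1]+d[3])/2]],.1)[0][:2]
    ring=fitring(c,g)
    print(n,'guess',g,'ring',ring)
    t=recognise('tare_top',n)
    tg=back(c,[[(t[0]['box'][0]+t[0]['box'][2])/2,(t[0]['box'][1]+t[0]['box'][3])/2]],.055)[0][:2] if t else g
    tr=fitgreen(c,tg)
    print('tare',tg,tr)
    v=tr[0]-ring[0]; print('dist',np.hypot(*v),'want',np.hypot(97,55),'yaw',np.degrees(np.arctan2(v[1],v[0])-np.arctan2(-55,-97))%360)
    cup=fitcup(c,g,.062);print('cup',cup,'off',cup[0]-ring[0])
    for (s,z) in (('spare_cup',0),('ramekin',0),('squeeze_bottle',0),('spice_jar',0),('spoon',0)):
        r=recognise(s,n)
        if r:
            b=r[0]['box'];gg=back(c,[[(b[0]+b[2])/2,(b[1]+b[3])/2]],.03)[0][:2];print(s,gg, fitcup(c,gg,0) if s=='spare_cup' else '')
E
```

```text
scene guess [ 0.61118936 -0.05885737] ring (array([ 0.63146141, -0.06499517]), 66, np.float64(0.001454501887916356))
tare [ 0.61118936 -0.05885737] (array([nan, nan]), 0)
dist nan want 111.50784725749125 yaw nan
cup (array([ 0.60664041, -0.06258562]), np.float64(18.122845059592464), np.float64(492.0)) off [-0.024821    0.00240955]
spare_cup [ 0.63540869 -0.22619803] (array([ 0.64815581, -0.2193825 ]), np.float64(15.01819300269127), np.float64(472.0))
ramekin [0.60164302 0.07451357] 
squeeze_bottle [0.60139684 0.49226929] 
spice_jar [0.43311056 0.40429415] 
spoon [ 0.62759009 -0.40497676] h.py:44: RuntimeWarning: Mean of empty slice.
  P=P[np.hypot(*(P-g).T)<.03];return P.mean(0),len(P)
  ret = um.true_divide(
Traceback (most recent call last):
IndexError: list index out of range
```

```bash
cat > look.py <<'E'
from h import *
import sys
tag=sys.argv[1] if len(sys.argv)>1 else None
g=np.array([.606,-.0625]);rg=np.array([.631,-.065])
if len(sys.argv)>3: g=np.array([float(sys.argv[2]),float(sys.argv[3])])
for n in('scene','top'):
    c=camera(n)
    ring=fitring(c,rg)
    print(n,'ring',ring)
    v=rg+np.array([-.07,-.085]); tr=fitgreen(c,rg+Rn.from_euler('z',-0,degrees=True).as_matrix()[:2,:2]@[-.085,-.07] if 0 else v)
    tr=fitgreen(c,tr[0]) if tr[1] else tr
    print(' tare',tr); v=tr[0]-ring[0]
    print(' dist',np.hypot(*v),'yaw',(np.degrees(np.arctan2(v[1],v[0])-np.arctan2(-55,-97))+180)%360-180)
    cup=fitcup(c,g,.062);print(' cup',cup,'off mm',(cup[0]-ring[0])*1000,np.hypot(*(cup[0]-ring[0]))*1000)
    sp=fitcup(c,np.array([.648,-.2194]),0);print(' spare',sp)
    if tag:
        i=c['img'][:,:,::-1].copy();u=proj(c,[[.62,-.07,.06]])[0].astype(int)
        i=cv2.resize(i[u[1]-60:u[1]+60,u[0]-80:u[0]+80],None,fx=5,fy=5,interpolation=cv2.INTER_CUBIC)
        T=lambda P:np.round((proj(c,P)-(u-[80,60])+.5)*5).astype(np.int32)
        for P in(disc(ring[0],.035,.062),disc(ring[0],.064,.062),disc(cup[0],.027,.065),disc(cup[0],.025,.128),disc(tr[0],.0115,.055)):
            cv2.polylines(i,[T(P)],True,(0,255,255),1)
        cv2.imwrite(f'pics/{tag}_{n}.png',i)
o=bot.get_obs();print(o['time'],o['ee_pos'],o['wrist_force'])
E
python3 look.py a1
```

```text
scene ring (array([ 0.63146141, -0.06499517]), 66, np.float64(0.0014545018904682748))
 tare (array([ 0.56379513, -0.15077212]), 37)
 dist 0.10925387960037634 yaw 22.17770863036955
 cup (array([ 0.60633145, -0.06282297]), np.float64(17.817316416762782), np.float64(492.0)) off mm [-25.12996466   2.17220498] 25.223671388318024
 spare (array([ 0.64773203, -0.21985032]), np.float64(15.208596693579391), np.float64(473.0))
top ring (array([ 0.63588963, -0.0645594 ]), 78, np.float64(0.0012158845904047502))
 tare (array([ 0.56589239, -0.15103207]), 55)
 dist 0.1112525834741612 yaw 21.45710199939927
 cup (array([ 0.60631024, -0.05945806]), np.float64(78.05874663590926), np.float64(249.0)) off mm [-29.5793989    5.10133223] 30.01606952855887
 spare (array([ 0.64810499, -0.21369702]), np.float64(82.57185697808535), np.float64(250.0))
1.2 [ 0.17812145 -0.52034844  0.20649573] [-0.79254065 -0.08641676  0.05738868]
```

View pics/a1_top.png

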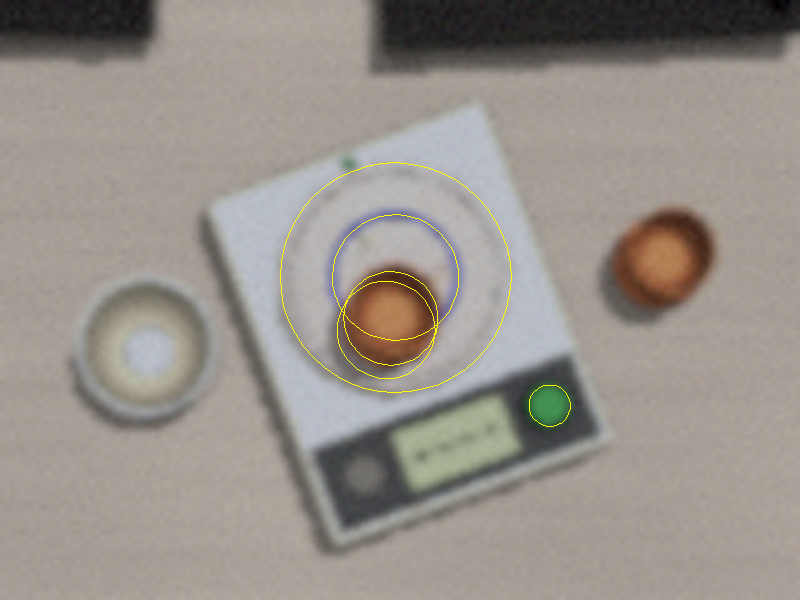

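View pics/a1_scene.png

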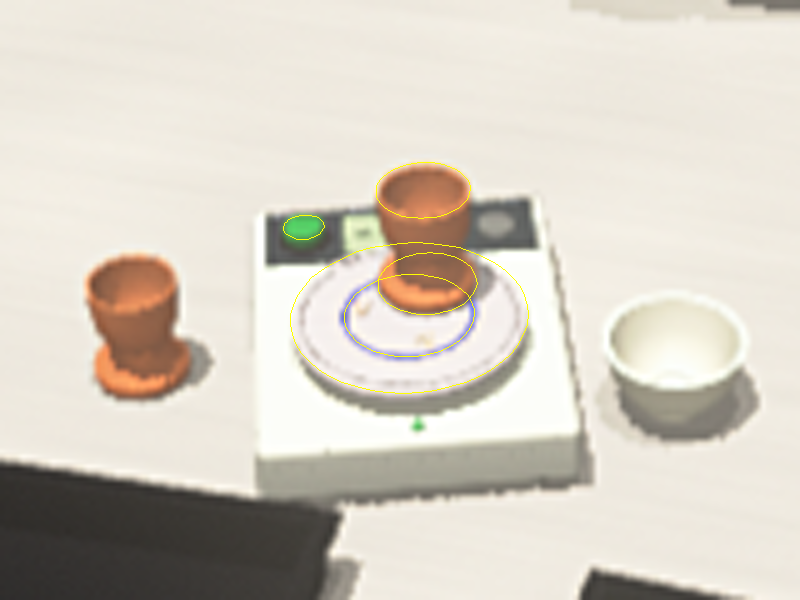

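Run:
```python
from h import *
c=camera('top');i=c['img'].astype(int)
print(i[185:225:2,350].tolist())
print(i[207,330:370:2].tolist())
```

```text
[[167, 166, 175], [117, 119, 149], [180, 180, 179], [182, 182, 180], [182, 175, 176], [177, 169, 169], [123, 99, 90], [76, 46, 28], [98, 58, 34], [154, 107, 71], [179, 128, 85], [181, 128, 85], [176, 124, 80], [158, 103, 69], [134, 82, 54], [109, 74, 49], [140, 129, 127], [163, 157, 157], [167, 161, 160], [172, 174, 179]]
[[170, 163, 164], [181, 176, 176], [184, 179, 178], [149, 147, 146], [111, 84, 81], [123, 78, 50], [141, 86, 54], [174, 120, 80], [178, 128, 83], [182, 129, 87], [181, 128, 85], [162, 111, 74], [118, 68, 45], [94, 59, 51], [118, 111, 136], [171, 167, 176], [186, 179, 178], [182, 178, 176], [175, 171, 167], [169, 165, 165]]
```

```bash
sed -i 's/cop=((r-b)>45)&(r-g>25)/cop=(r>1.3*b)\&(r>1.12*g)/' h.py; python3 look.py a2
```

```text
scene ring (array([ 0.6313679, -0.065016 ]), 67, np.float64(0.0014836399321260891))
 tare (array([ 0.56379513, -0.15077212]), 37)
 dist 0.10917962501741366 yaw 22.209468317990115
 cup (array([ 0.60734708, -0.06234503]), np.float64(17.783406382160706), np.float64(506.0)) off mm [-24.02081812   2.67096601] 24.168859356193654
 spare (array([ 0.64862904, -0.21928028]), np.float64(13.060592079969243), np.float64(479.0))
top ring (array([ 0.63603286, -0.06443692]), 81, np.float64(0.0012537743810544647))
 tare (array([ 0.56576183, -0.15120376]), 54)
 dist 0.11165348920454074 yaw 21.44287376249781
 cup (array([ 0.61022145, -0.06104953]), np.float64(20.80216839677047), np.float64(310.0)) off mm [-25.81141115   3.38739002] 26.032736246503646
 spare (array([ 0.65145982, -0.21763703]), np.float64(8.097716262975778), np.float64(332.0))
1.35 [ 0.17812598 -0.52035153  0.20650623] [0.35051202 0.19612462 0.16754534]
```

View pics/a2_top.png

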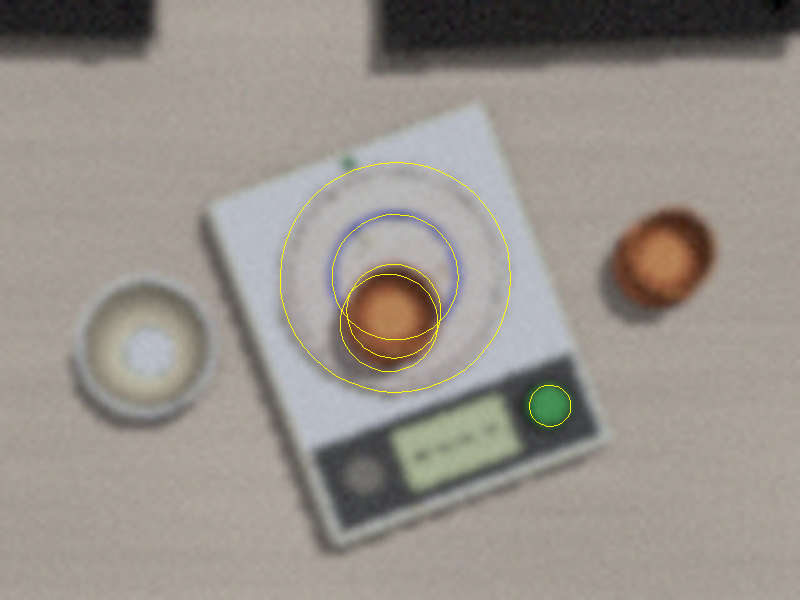

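View pics/a2_scene.png

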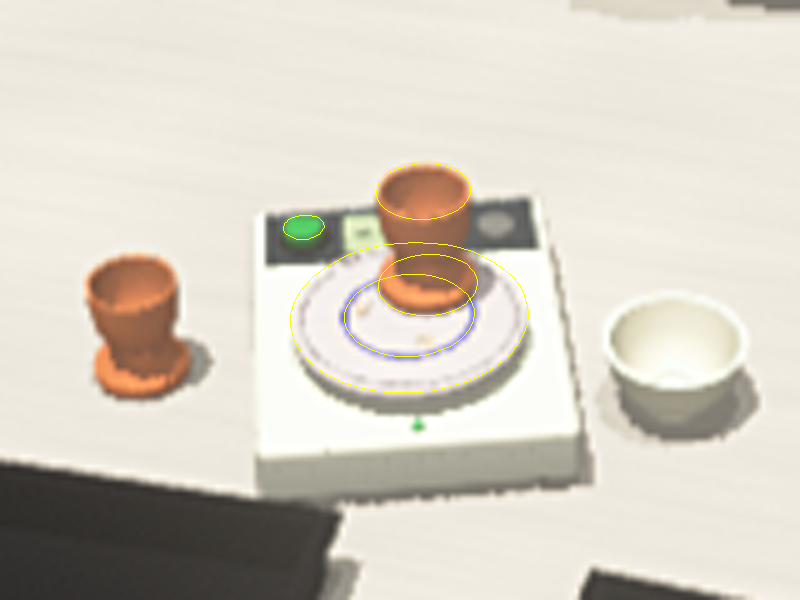

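Request:
{"method": "apply_moves", "body": {
  "targets": [0.9,1.25,0,0,0,-0.4,0,1.8,2.5,0,0,0,-0.8,0,2.7,3.7,0,0,0,-1.2,0,3.6,4.9,0,0,0,-1.6,0,4.5,6.1,0,0,0,-2,0],
  "newtons": 20
}}

```text
time: 1.85
ee_pos: [0.3138, -0.3359, 0.2067]
tcp_rot: [180.0, -0.0, 6.8]
wrist_force: [1.2, -1.0, 0.6]
opening: 0.0123
```

Request:
{"method": "apply_moves", "body": {
  "targets": [0.9,1.25,0,0,0,-0.5,0,1.8,2.5,0,0,0,-1,0,2.7,3.7,0,0,0,-1.5,0,3.6,4.9,0,0,0,-2,0,4.5,6.1,0,0,0,-2.3,0]
}}

```text
time: 2.35
ee_pos: [0.449, -0.1526, 0.2067]
tcp_rot: [180.0, -0.0, -7.0]
wrist_force: [0.6, -1.5, 0.6]
opening: 0.0002
```

Run:
```python
from h import *
o=bot.get_obs();print({k:o[k] for k in('time','ee_pos','tcp_rot','wrist_force','opening','q')})
```

```text
{'time': 2.35, 'ee_pos': array([ 0.44896787, -0.1526477 ,  0.20674579]), 'tcp_rot': array([ 1.79987767e+02, -4.15276016e-02, -7.01530124e+00]), 'wrist_force': array([ 0.57132421, -1.47105453,  0.62453007]), 'opening': 0.00019769924622156535, 'q': array([-1.87755811e+01, -5.40676247e+00, -2.46586180e-01,  9.51170271e+01,
       -3.51201645e-03,  1.68239723e+02])}
```

Request:
{"method": "apply_moves", "body": {
  "targets": [0.5,0.6,0,0,0,1.4,0,1,1.2,0,0,0,2.8,0,1.5,1.8,0,0,0,4.2,0,2,2.4,0,0,0,5.6,0,2.5,3,0,0,0,7,0]
}}

```text
time: 2.85
ee_pos: [0.5237, -0.0635, 0.2066]
tcp_rot: [180.0, -0.0, 35.5]
wrist_force: [0.8, -0.7, 0.4]
opening: 0.0001
```

Request:
{"method": "apply_moves", "body": {
  "targets": [0,0,0,0,0,1.4,0,0,0,0,0,0,2.8,0,0,0,0,0,0,4.2,0,0,0,0,0,0,5.6,0,0,0,0,0,0,7,0]
}}

```text
time: 3.35
ee_pos: [0.5231, -0.0643, 0.2065]
tcp_rot: [180.0, -0.0, 77.4]
wrist_force: [-0.5, 0.9, 0.3]
opening: -0.0001
```

Request:
{"method": "apply_moves", "body": {
  "targets": [0,0,0,0,0,1.4,0,0,0,0,0,0,2.8,0,0,0,0,0,0,4.2,0,0,0,0,0,0,5.6,0,0,0,0,0,0,7,0]
}}

```text
time: 3.85
ee_pos: [0.5231, -0.0644, 0.2065]
tcp_rot: [180.0, 0.0, 119.4]
wrist_force: [-1.0, -0.2, -0.4]
opening: 0.0
```

Request:
{"method": "apply_moves", "body": {
  "targets": [0,0,0,0,0,1.4,0,0,0,0,0,0,2.8,0,0,0,0,0,0,4.2,0,0,0,0,0,0,5.6,0,0,0,0,0,0,7,0]
}}

```text
time: 4.35
ee_pos: [0.5231, -0.0644, 0.2065]
tcp_rot: [180.0, 0.0, 161.4]
wrist_force: [-0.5, 1.5, 0.0]
opening: -0.0
```

Request:
{"method": "apply_moves", "body": {
  "targets": [0,0,0,0,0,1,0,0,0,0,0,0,2,0]
}}

```text
time: 4.55
ee_pos: [0.5231, -0.0644, 0.2065]
tcp_rot: [180.0, 0.0, 173.3]
wrist_force: [-0.2, -0.8, -0.4]
opening: -0.0002
```

Request:
{"method": "apply_moves", "body": {
  "targets": [0,0,0,-0.1,-0.8,0,0,0,0,0,-0.2,-1.6,0,0,0,0,0,-0.2,-1.6,0,0]
}}

```text
time: 4.85
ee_pos: [0.5217, -0.0642, 0.2069]
tcp_rot: [-180.0, 9.8, 173.1]
wrist_force: [0.2, -0.1, 0.9]
opening: 0.0001
```

Run:
```python
from h import *
o=bot.get_obs();print({k:o[k] for k in('time','ee_pos','tcp_rot','wrist_force','opening','q')})
print(Rn.from_euler('xyz',o['tcp_rot'],degrees=True).as_matrix().round(3))
c=camera('scene');cv2.imwrite('pics/b1.png',cv2.resize(c['img'][140:300,210:420,::-1],None,fx=3.7,fy=3.7))
```

```text
{'time': 4.85, 'ee_pos': array([ 0.52167582, -0.06415049,  0.20685821]), 'tcp_rot': array([-179.96476082,    9.80998048,  173.09807063]), 'wrist_force': array([ 0.17649538, -0.06195025,  0.8715901 ]), 'opening': 5.6756695530707264e-05, 'q': array([-6.99949665e+00, -9.00080247e+00, -4.20013625e+00,  8.49906406e+01,
       -1.86155085e-02, -9.61406870e-02])}
[[-0.978  0.12   0.169]
 [ 0.118  0.993 -0.021]
 [-0.17  -0.001 -0.985]]
```

View pics/b1.png

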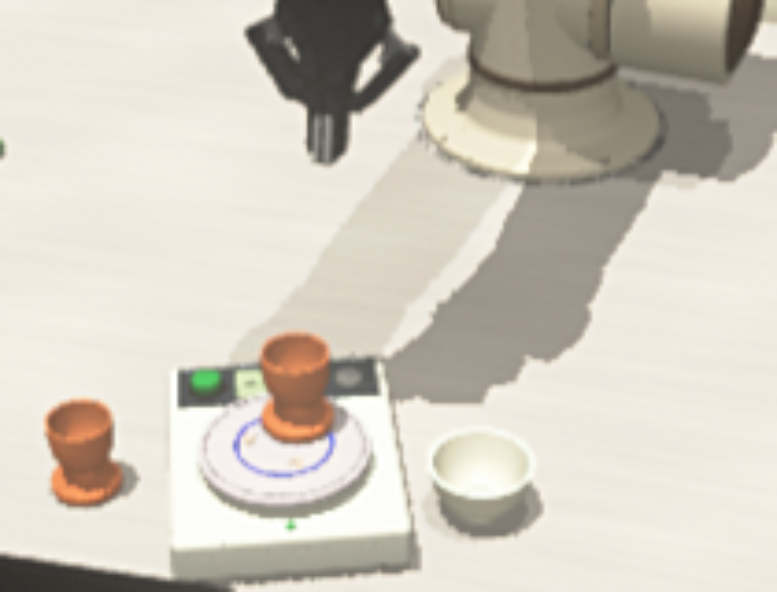

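Request:
{"method": "apply_moves", "body": {
  "targets": [0.5,0.15,-1,0,0,0,0,0.9,0.3,-2.3,0,0,0,0,0.9,0.3,-3.6,0,0,0,0,0.9,0.3,-4.4,0,0,0,0,0.9,0.3,-4.65,0,0,0,0]
}}

```text
time: 5.4
ee_pos: [0.5489, -0.0552, 0.0636]
tcp_rot: [-180.0, 9.3, 173.1]
wrist_force: [-0.6, -0.2, 0.6]
opening: -0.0
```

```bash
python3 look.py b2
python3 - <<'E'
from h import *
o=bot.get_obs();print({k:o[k] for k in('time','ee_pos','tcp_rot','wrist_force')})
E
```

```text
scene ring (array([ 0.6313679, -0.065016 ]), 67, np.float64(0.0014836399321260891))
 tare (array([ 0.56426538, -0.15032092]), 39)
 dist 0.10853422242050548 yaw 22.257033882044198
 cup (array([ 0.60663494, -0.06224269]), np.float64(20.768335255670895), np.float64(517.0)) off mm [-24.73295409   2.77330945] 24.887954181734003
 spare (array([ 0.64813908, -0.21933119]), np.float64(13.295563244905805), np.float64(478.0))
top ring (array([ 0.63597555, -0.0644698 ]), 81, np.float64(0.0012670188207535777))
 tare (array([ 0.56607086, -0.15115087]), 54)
 dist 0.11135651026149401 yaw 21.561581756122763
 cup (array([ 0.60990469, -0.06157814]), np.float64(133.54280661284122), np.float64(424.0)) off mm [-26.07085871   2.89165551] 26.230732842311035
 spare (array([ 0.65141433, -0.21763738]), np.float64(7.687012687427912), np.float64(336.0))
5.5 [ 0.55001897 -0.05536997  0.06631285] [ 0.44623992 -0.33384673 -0.68310242]
{'time': 5.5, 'ee_pos': array([ 0.55001897, -0.05536997,  0.06631285]), 'tcp_rot': array([-179.95795196,    9.52177797,  173.0967692 ]), 'wrist_force': array([ 0.44623992, -0.33384673, -0.68310242])}
```

View pics/b2_scene.png

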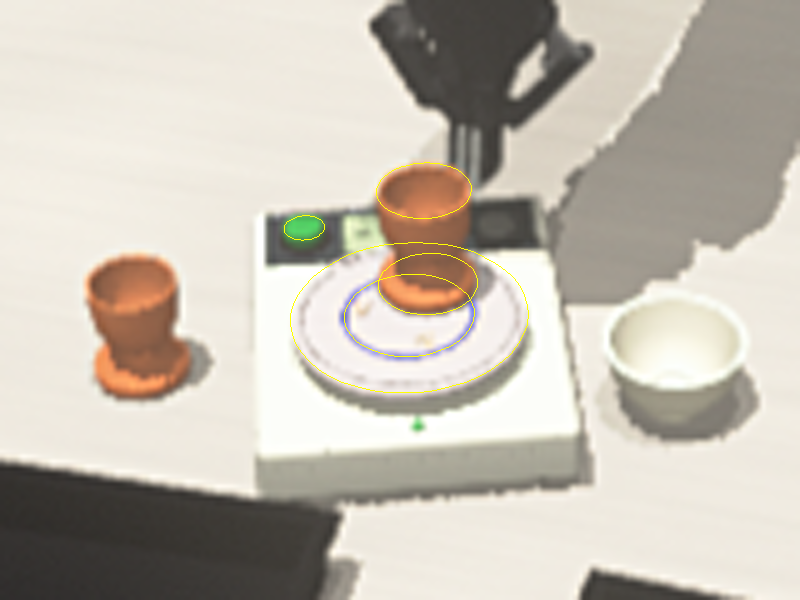

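View pics/b2_top.png

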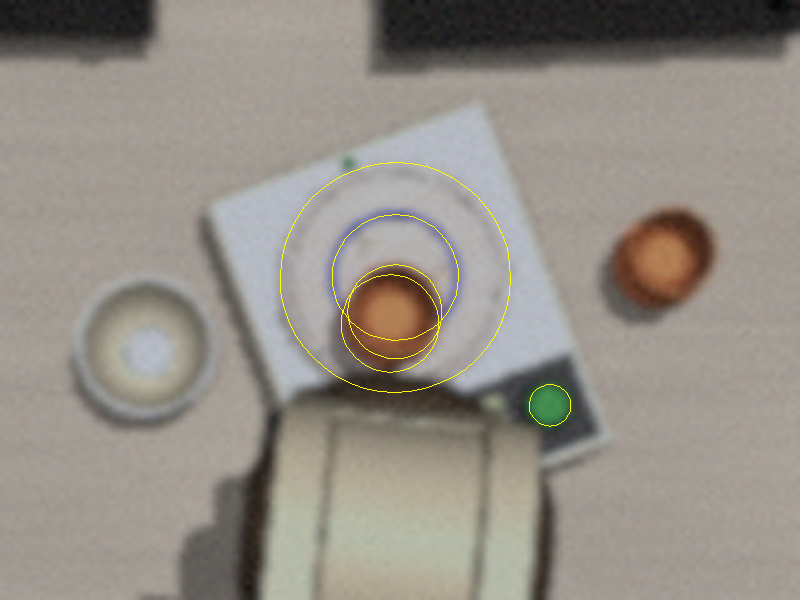

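Request:
{"method": "apply_moves", "body": {
  "targets": [0.1,-0.01,0,0,0,0,0,0.2,-0.02,0,0,0,0,0,0.3,-0.04,0,0,0,0,0,0.4,-0.05,0,0,0,0,0,0.45,-0.055,0,0,0,0,0]
}}

```text
time: 6.0
ee_pos: [0.5641, -0.0571, 0.0674]
tcp_rot: [-180.0, 9.7, 173.1]
wrist_force: [1.0, 0.0, -0.4]
opening: -0.0001
```

Request:
{"method": "apply_moves", "body": {
  "targets": [0.05,-0.006,0,0,0,0,0,0.1,-0.012,0,0,0,0,0,0.15,-0.018,0,0,0,0,0,0.2,-0.024,0,0,0,0,0,0.25,-0.03,0,0,0,0,0]
}}

```text
time: 6.5
ee_pos: [0.5712, -0.0579, 0.067]
tcp_rot: [-180.0, 9.7, 173.1]
wrist_force: [0.0, 0.5, -0.1]
opening: 0.0002
```

Request:
{"method": "apply_moves", "body": {
  "targets": [0.05,-0.006,0,0,0,0,0,0.1,-0.012,0,0,0,0,0,0.15,-0.018,0,0,0,0,0,0.2,-0.024,0,0,0,0,0,0.25,-0.03,0,0,0,0,0]
}}

```text
time: 7.0
ee_pos: [0.5787, -0.0588, 0.067]
tcp_rot: [-180.0, 9.7, 173.1]
wrist_force: [-0.6, 0.4, -0.2]
opening: 0.0
```

```bash
python3 look.py b3
```

```text
scene ring (array([ 0.63146141, -0.06499517]), 66, np.float64(0.0014545018904682748))
 tare (array([ 0.56411374, -0.15059159]), 38)
 dist 0.10891489606470543 yaw 22.250478675016467
 cup (array([ 0.60613327, -0.06218311]), np.float64(23.585036524413685), np.float64(520.0)) off mm [-25.32814343   2.81205845] 25.48376978196286
 spare (array([ 0.64814439, -0.21935004]), np.float64(13.41762399077278), np.float64(479.0))
top ring (array([ 0.63608416, -0.06455002]), 79, np.float64(0.0012315754186064403))
 tare (array([ 0.56799896, -0.15821108]), 12)
 dist 0.1157928680033644 yaw 24.431722231980444
 cup (array([ 0.61008527, -0.06236707]), np.float64(117.53900807381777), np.float64(258.0)) off mm [-25.99889582   2.18295174] 26.090378725146063
 spare (array([ 0.65173947, -0.21751275]), np.float64(7.81364090734333), np.float64(336.0))
7.1 [ 0.57879309 -0.05883447  0.06698466] [-0.44126184 -0.08090709  0.60078352]
```

View pics/b3_scene.png

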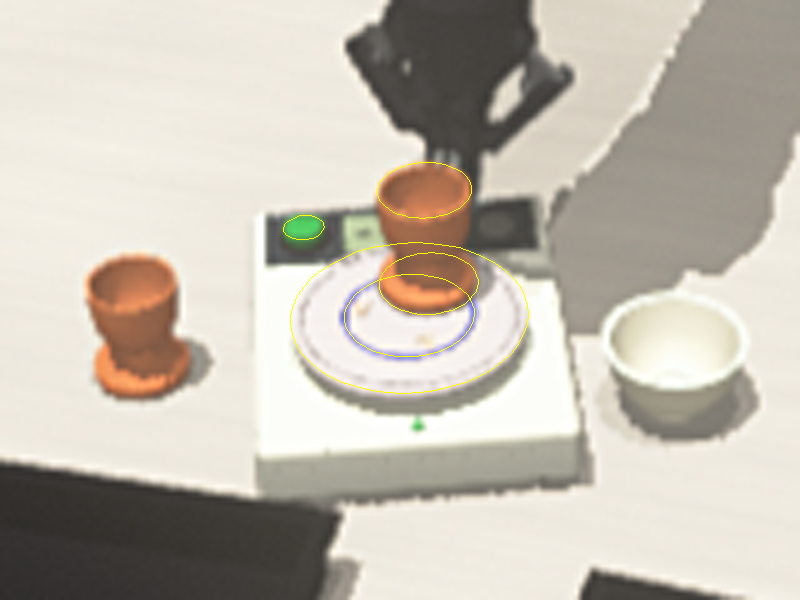

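Request:
{"method": "apply_moves", "body": {
  "targets": [0.05,-0.006,0,0,0,0,0,0.1,-0.012,0,0,0,0,0,0.15,-0.018,0,0,0,0,0,0.2,-0.024,0,0,0,0,0,0.25,-0.03,0,0,0,0,0]
}}

```text
time: 7.6
ee_pos: [0.5862, -0.0597, 0.067]
tcp_rot: [-180.0, 9.7, 173.1]
wrist_force: [0.0, 0.7, -0.9]
opening: 0.0001
```

```bash
python3 look.py b4 | grep -v -e spare -e dist -e tare
```

```text
scene ring (array([ 0.63140716, -0.0649421 ]), 65, np.float64(0.0014360168843834918))
 cup (array([ 0.60813113, -0.06309752]), np.float64(34.35261822376009), np.float64(520.0)) off mm [-23.27602666   1.84458654] 23.349002479458054
top ring (array([ 0.63601262, -0.06442374]), 74, np.float64(0.0012738780773336943))
 cup (array([ 0.61947518, -0.06504198]), np.float64(131.15752402921953), np.float64(241.0)) off mm [-16.53743899  -0.61824233] 16.548991262976084
7.7 [ 0.58629014 -0.05970724  0.06694751] [-0.04734206  0.87205431  0.09074086]h.py:44: RuntimeWarning: Mean of empty slice.
  P=P[np.hypot(*(P-g).T)<.03];return P.mean(0),len(P)
  ret = um.true_divide(
look.py:19: RuntimeWarning: invalid value encountered in cast
  T=lambda P:np.round((proj(c,P)-(u-[80,60])+.5)*5).astype(np.int32)
```

View pics/b4_scene.png

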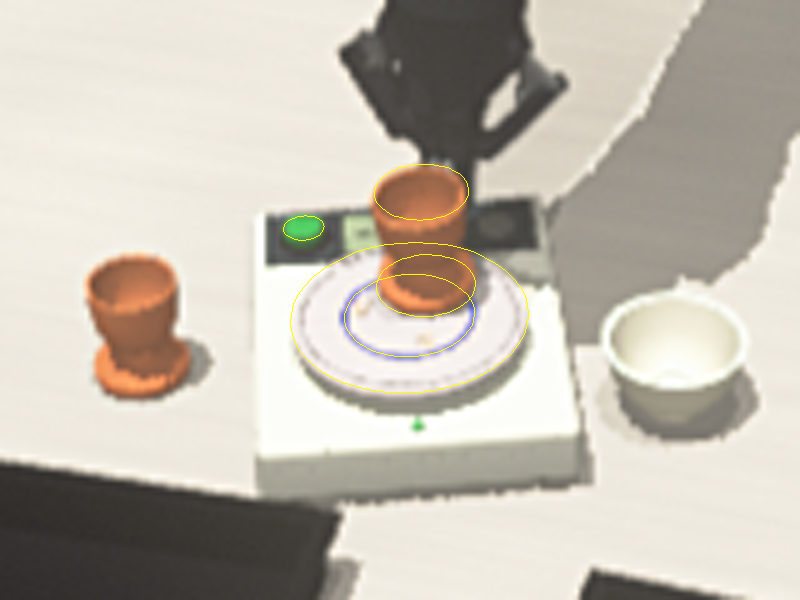

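Request:
{"method": "apply_moves", "body": {
  "targets": [0.05,-0.01,0,0,0,0,0,0.1,-0.02,0,0,0,0,0,0.15,-0.03,0,0,0,0,0,0.2,-0.04,0,0,0,0,0,0.25,-0.05,0,0,0,0,0]
}}

```text
time: 8.2
ee_pos: [0.5937, -0.0612, 0.0669]
tcp_rot: [-180.0, 9.7, 173.1]
wrist_force: [-0.7, 0.1, -0.4]
opening: -0.0
```

```bash
python3 look.py b5 2>/dev/null| grep -v -e spare -e dist -e tare
```

```text
scene ring (array([ 0.6312918 , -0.06506853]), 69, np.float64(0.0015892018747848712))
 cup (array([ 0.61270622, -0.06540529]), np.float64(64.11049596309113), np.float64(521.0)) off mm [-18.58557423  -0.33675094] 18.588624768348513
top ring (array([ 0.63598068, -0.06458781]), 65, np.float64(0.0012970994320916744))
 cup (array([ 0.62750244, -0.06545203]), np.float64(141.99266435986158), np.float64(238.0)) off mm [-8.47823806 -0.86421458] 8.52217034453414
8.3 [ 0.5937544  -0.06123865  0.06694288] [-0.50655978 -0.52443199 -0.36253374]
```

View pics/b5_scene.png

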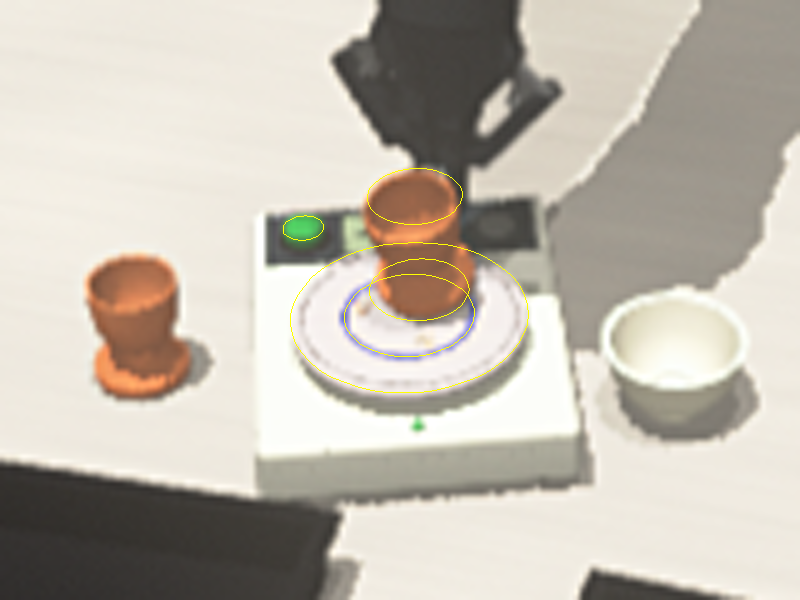

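Request:
{"method": "apply_moves", "body": {
  "targets": [-0.03,0.006,0,0,0,0,0,-0.06,0.012,0,0,0,0,0,-0.1,0.02,0,0,0,0,0,-0.14,0.028,0,0,0,0,0,-0.18,0.036,0,0,0,0,0]
}}

```text
time: 8.8
ee_pos: [0.5881, -0.0601, 0.067]
tcp_rot: [-180.0, 9.7, 173.1]
wrist_force: [-0.7, -0.3, 0.7]
opening: 0.0001
```

```bash
python3 look.py b6 2>/dev/null| grep -v -e spare -e dist -e tare
```

```text
scene ring (array([ 0.63144131, -0.06488113]), 65, np.float64(0.001468450367490855))
 cup (array([ 0.60928167, -0.06355115]), np.float64(39.97261053440984), np.float64(519.0)) off mm [-22.15964457   1.32998047] 22.199520166272162
top ring (array([ 0.63590817, -0.06454928]), 71, np.float64(0.0012721117343714064))
 cup (array([ 0.62129654, -0.06459235]), np.float64(126.76218377547097), np.float64(245.0)) off mm [-14.61163432  -0.04306356] 14.611697777240996
8.9 [ 0.58806231 -0.06008981  0.06705513] [-0.0388346   0.23970284  1.13430288]
```

View pics/b6_scene.png

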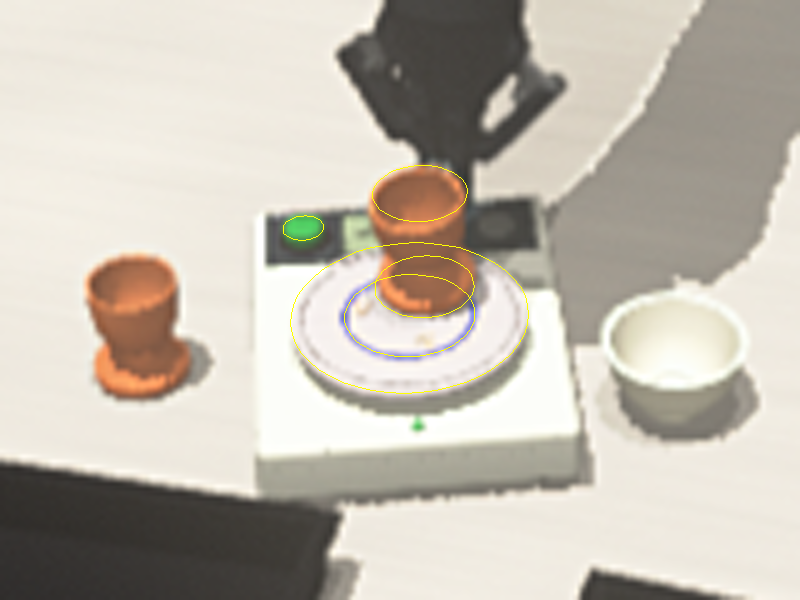

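View pics/b5_top.png

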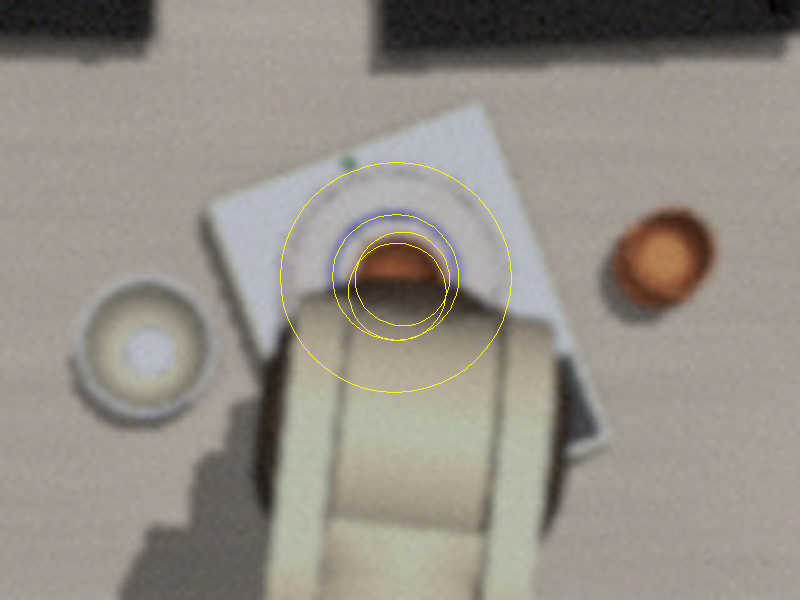

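Request:
{"method": "apply_moves", "body": {
  "targets": [-0.05,0.01,0,0,0,0,0,-0.1,0.015,0,0,0,0,0,-0.17,0.025,0,0,0,0,0,-0.24,0.03,0,0,0,0,0,-0.3,0.03,0,0,0,0,0]
}}

```text
time: 9.4
ee_pos: [0.579, -0.0592, 0.067]
tcp_rot: [-180.0, 9.7, 173.1]
wrist_force: [-0.1, -0.1, 0.8]
opening: -0.0001
```

```bash
python3 look.py b7 2>/dev/null| grep -v -e spare -e dist -e tare
```

```text
scene ring (array([ 0.63150455, -0.06496541]), 66, np.float64(0.001468975842291995))
 cup (array([ 0.60656694, -0.06204672]), np.float64(22.32618223760092), np.float64(521.0)) off mm [-24.93760304   2.91869193] 25.10782363812773
top ring (array([ 0.63611071, -0.06461726]), 81, np.float64(0.0012644430475412748))
 cup (array([ 0.61192135, -0.0624947 ]), np.float64(117.83061899269512), np.float64(257.0)) off mm [-24.18935866   2.12256367] 24.28230526125247
9.5 [ 0.57903391 -0.05924036  0.06705421] [ 0.29878021 -0.37624581 -0.61842265]
```

View pics/b7_scene.png

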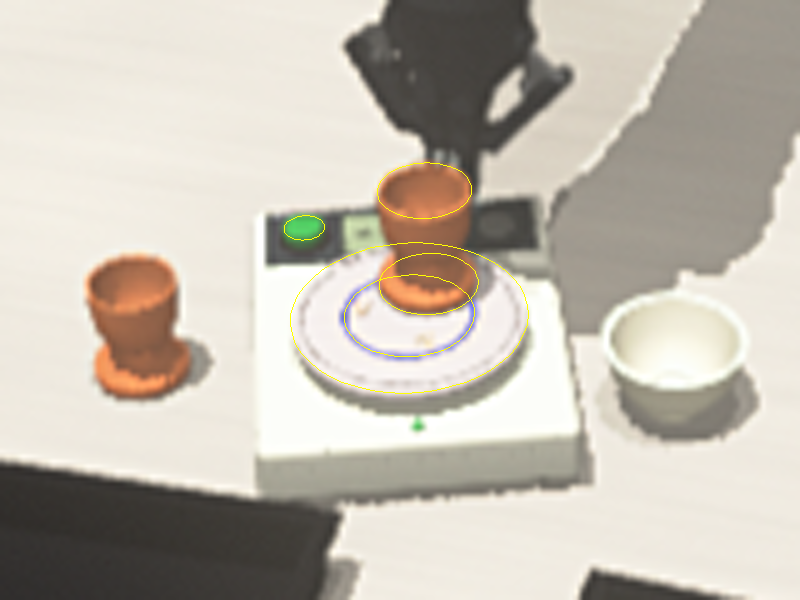

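Request:
{"method": "apply_moves", "body": {
  "targets": [-0.5,0,0.5,0,0,0,0,-1,0,1.5,0,0,0,0,-1,0,2.5,0,0,-1.4,0,-1,0,3,0,0,-2.8,0,-1,0,3,0,0,-4.2,0]
}}

```text
time: 10.0
ee_pos: [0.5504, -0.0594, 0.1604]
tcp_rot: [179.9, 9.9, 147.5]
wrist_force: [-0.5, 0.8, -0.9]
opening: 0.0002
```

Request:
{"method": "apply_moves", "body": {
  "targets": [0,0,0,0,0,-1.4,0,0,0,0,0,0,-2.8,0,0,0,0,0,0,-4.2,0,0,0,0,0,0,-5.5,0,0,0,0,0,0,-6.5,0]
}}

```text
time: 10.5
ee_pos: [0.5494, -0.0591, 0.157]
tcp_rot: [-180.0, 9.7, 108.6]
wrist_force: [0.6, 0.5, 0.5]
opening: -0.0002
```

Run:
```python
from h import *
o=bot.get_obs();print({k:o[k] for k in('time','ee_pos','tcp_rot','q')})
R=Rn.from_euler('xyz',o['tcp_rot'],degrees=True).as_matrix();print(R.round(3))
c=camera('scene');i=c['img'][:,:,::-1]
u=proj(c,[o['ee_pos']-.04*R[:,2]])[0].astype(int)
S=12;i=cv2.resize(i[u[1]-25:u[1]+25,u[0]-33:u[0]+33],None,fx=S,fy=S,interpolation=cv2.INTER_CUBIC)
for x in(-.011,0,.011):
  for z in (0,-.019,-.047,-.061,-.073):
    p=(proj(c,[o['ee_pos']+R@[x,0,z]])[0]-u+[33,25]+.5)*S
    cv2.circle(i,tuple(int(a) for a in p),3,(0,255,255),-1)
cv2.imwrite('pics/f1.png',i)
```

```text
{'time': 10.5, 'ee_pos': array([ 0.54937178, -0.05909388,  0.15699769]), 'tcp_rot': array([-179.97304758,    9.68469493,  108.59984503]), 'q': array([-1.03777746,  0.73537753, -0.33700565, 85.67078906, -9.12562164,
       70.10468063])}
[[-0.314  0.948  0.053]
 [ 0.934  0.319 -0.16 ]
 [-0.168 -0.    -0.986]]
```

View pics/f1.png

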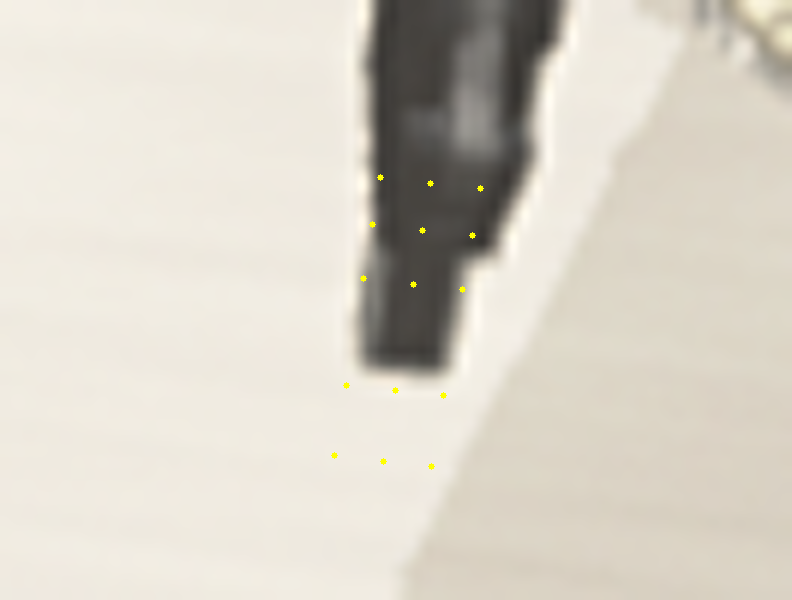

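Run:
```python
from h import *
o=bot.get_obs()
R=Rn.from_euler('xyz',o['tcp_rot'],degrees=True).as_matrix()
c=camera('scene')
u=proj(c,[o['ee_pos']-.04*R[:,2]])[0].astype(int)
t=np.array([404,369])/12-.5+u-[33,25]
print(t)
for z in np.arange(0,-.04,-.004): print(round(z,3),proj(c,[o['ee_pos']+R@[0,0,z]])[0].round(1))
g=bot.get_obs();print(g['q'],g['opening'])
# forward check of joint-ish reach
c2=camera('top');i=c2['img'][:,:,::-1]
u=proj(c2,[o['ee_pos']])[0].astype(int);i=i[u[1]-60:u[1]+60,u[0]-80:u[0]+80]
i=cv2.resize(i,None,fx=5,fy=5,interpolation=cv2.INTER_CUBIC);cv2.circle(i,(402,302),4,(0,255,255),-1)
cv2.imwrite('pics/f2.png',i)
```

```text
[298.16666667 206.25      ]
0.0 [296.4 214. ]
-0.004 [296.6 212.8]
-0.008 [296.9 211.6]
-0.012 [297.1 210.3]
-0.016 [297.3 209.1]
-0.02 [297.5 207.9]
-0.024 [297.7 206.6]
-0.028 [297.9 205.3]
-0.032 [298.1 204.1]
-0.036 [298.3 202.8]
[-1.04226732  0.75366005 -0.34770529 85.63931764 -9.10544969 69.86485279] 0.000166334228690609
```

View pics/f2.png

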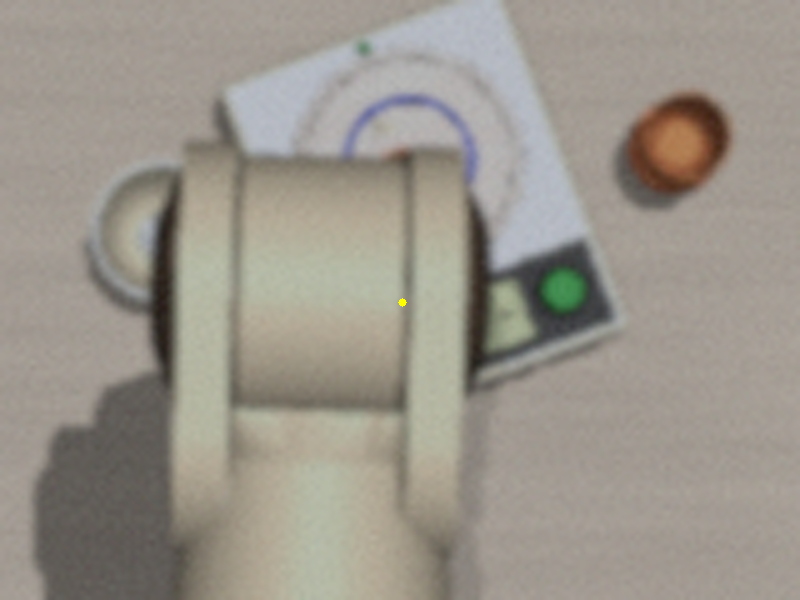

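Request:
{"method": "apply_moves", "body": {
  "targets": [-1,0,0,0,0,1.4,0,-2,0,0,0,0,2.8,0,-3,0,0,0,0,4.2,0,-4,0,-1,0,0,5.6,0,-5,0,-2,0,0,7,0]
}}

```text
time: 11.15
ee_pos: [0.3987, -0.0592, 0.0968]
tcp_rot: [180.0, 9.8, 151.5]
wrist_force: [0.0, -0.2, -0.0]
opening: -0.0002
```

Request:
{"method": "apply_moves", "body": {
  "targets": [0,0,-0.5,0,0,1.4,0,0,0,-1,0,0,2.8,0,0,0,-1.3,0,0,3.7,0,0,0,-1.5,0,0,3.7,0,0,0,-1.5,0,0,3.7,0]
}}

```text
time: 11.65
ee_pos: [0.3988, -0.0594, 0.0515]
tcp_rot: [-180.0, 9.7, 173.0]
wrist_force: [0.2, 0.6, -0.1]
opening: -0.0002
```

Run:
```python
from h import *
o=bot.get_obs();print({k:o[k] for k in('time','ee_pos','tcp_rot','q','wrist_force')})
R=Rn.from_euler('xyz',o['tcp_rot'],degrees=True).as_matrix()
c=camera('scene');i=c['img'][:,:,::-1]
u=proj(c,[o['ee_pos']])[0].astype(int)
S=10;i=cv2.resize(i[u[1]-30:u[1]+30,u[0]-40:u[0]+40],None,fx=S,fy=S,interpolation=cv2.INTER_CUBIC)
for z in (0,-.019,-.047,-.061,-.073):
    p=(proj(c,[o['ee_pos']+R@[0,0,z]])[0]-u+[40,30]+.5)*S
    cv2.circle(i,tuple(int(a) for a in p),3,(0,255,255),-1)
cv2.imwrite('pics/f3.png',i)
```

```text
{'time': 11.65, 'ee_pos': array([ 0.39882868, -0.0593628 ,  0.05147821]), 'tcp_rot': array([-179.95329623,    9.65345897,  173.00458007]), 'q': array([ -8.64217986, -27.16645714, -34.96245851,  72.55312844,
         0.22942097,  -1.62344855]), 'wrist_force': array([ 0.19956912,  0.61995677, -0.05952099])}
```

View pics/f3.png

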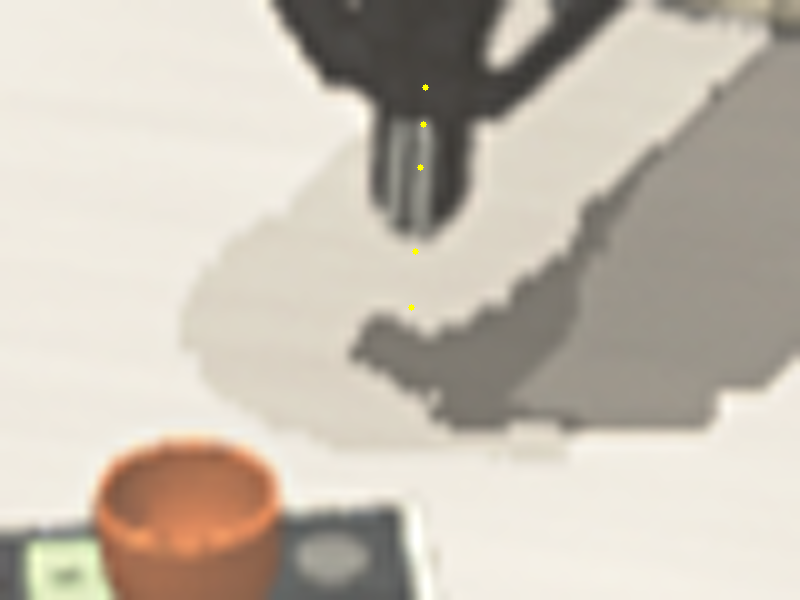

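Request:
{"method": "apply_moves", "body": {
  "targets": [0,0,-0.5,0,0,0,0,0,0,-1,0,0,0,0,0,0,-1.3,0,0,0,0,0,0,-1.4,0,0,0,0,0,0,-1.4,0,0,0,0]
}}

```text
time: 12.2
ee_pos: [0.3993, -0.0592, 0.0101]
tcp_rot: [-180.0, 9.7, 173.1]
wrist_force: [0.6, 0.1, -0.2]
opening: -0.0002
```

Request:
{"method": "apply_moves", "body": {
  "targets": [0,0,-0.1,0,0,0,0,0,0,-0.2,0,0,0,0,0,0,-0.3,0,0,0,0,0,0,-0.4,0,0,0,0]
}}

```text
time: 12.6
ee_pos: [0.3993, -0.0592, -0.0021]
tcp_rot: [-180.0, 9.7, 173.1]
wrist_force: [-0.4, 0.1, 0.4]
opening: 0.0002
```

Run:
```python
from h import *
o=bot.get_obs();print({k:o[k] for k in('time','ee_pos','tcp_rot','q','wrist_force')})
R=Rn.from_euler('xyz',o['tcp_rot'],degrees=True).as_matrix()
c=camera('scene');i=c['img'][:,:,::-1]
u=proj(c,[o['ee_pos']])[0].astype(int)
S=10;i=cv2.resize(i[u[1]-30:u[1]+30,u[0]-40:u[0]+40],None,fx=S,fy=S,interpolation=cv2.INTER_CUBIC)
for z in (0,-.019,-.047,-.061,-.073):
    p=(proj(c,[o['ee_pos']+R@[0,0,z]])[0]-u+[40,30]+.5)*S
    cv2.circle(i,tuple(int(a) for a in p),3,(0,255,255),-1)
cv2.imwrite('pics/f4.png',i)
```

```text
{'time': 12.6, 'ee_pos': array([ 0.3992908 , -0.05924519, -0.00212958]), 'tcp_rot': array([-179.96211412,    9.68567637,  173.09510256]), 'q': array([ -8.6339019 , -26.06506312, -40.22104157,  66.16154462,
         0.2529808 ,  -1.70436776]), 'wrist_force': array([-0.36305171,  0.09467494,  0.43614606])}
```

View pics/f4.png

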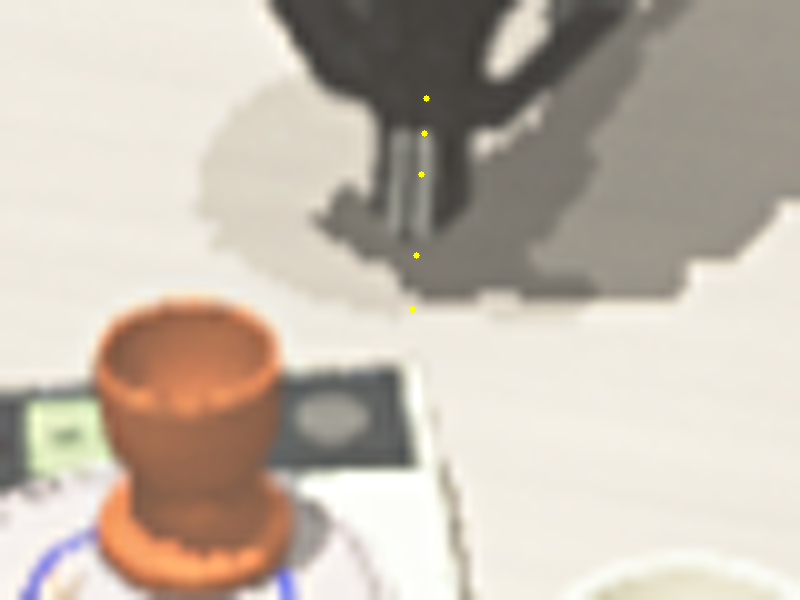

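Request:
{"method": "apply_moves", "body": {
  "targets": [0,0,-0.1,0,0,0,0,0,0,-0.2,0,0,0,0,0,0,-0.3,0,0,0,0,0,0,-0.35,0,0,0,0]
}}

```text
time: 13.05
ee_pos: [0.3991, -0.0592, -0.0129]
tcp_rot: [-180.0, 9.7, 173.1]
wrist_force: [-0.1, -0.5, -1.6]
opening: 0.0003
```

Request:
{"method": "apply_moves", "body": {
  "targets": [0,0,-0.04,0,0,0,0,0,0,-0.08,0,0,0,0,0,0,-0.12,0,0,0,0,0,0,-0.15,0,0,0,0]
}}

```text
time: 13.45
ee_pos: [0.3992, -0.0592, -0.0171]
tcp_rot: [-180.0, 9.7, 173.1]
wrist_force: [-0.4, 1.1, 0.0]
opening: 0.0003
```

Request:
{"method": "apply_moves", "body": {
  "targets": [0,0,-0.04,0,0,0,0,0,0,-0.08,0,0,0,0,0,0,-0.1,0,0,0,0]
}}

```text
time: 13.75
ee_pos: [0.3992, -0.0592, -0.0202]
tcp_rot: [-180.0, 9.7, 173.1]
wrist_force: [1.0, 0.3, -0.2]
opening: 0.0001
```

Request:
{"method": "apply_moves", "body": {
  "targets": [0,0,-0.04,0,0,0,0,0,0,-0.08,0,0,0,0,0,0,-0.08,0,0,0,0]
}}

```text
time: 14.05
ee_pos: [0.3991, -0.0592, -0.0226]
tcp_rot: [-180.0, 9.7, 173.1]
wrist_force: [-0.6, 0.3, 0.2]
opening: -0.0001
```

Request:
{"method": "apply_moves", "body": {
  "targets": [0,0,-0.04,0,0,0,0,0,0,-0.04,0,0,0,0]
}}

```text
time: 14.25
ee_pos: [0.3994, -0.0592, -0.0233]
tcp_rot: [-180.0, 9.7, 173.1]
wrist_force: [-1.9, -0.1, 3.8]
opening: -0.0001
```

Run:
```python
from h import *
o=bot.get_obs();print({k:o[k] for k in('time','ee_pos','wrist_force')})
R=Rn.from_euler('xyz',o['tcp_rot'],degrees=True).as_matrix()
c=camera('scene');i=c['img'][:,:,::-1]
u=proj(c,[o['ee_pos']])[0].astype(int)
S=10;i=cv2.resize(i[u[1]-30:u[1]+30,u[0]-40:u[0]+40],None,fx=S,fy=S,interpolation=cv2.INTER_CUBIC)
for z in (0,-.019,-.025,-.03):
    p=(proj(c,[o['ee_pos']+R@[0,0,z]])[0]-u+[40,30]+.5)*S
    cv2.circle(i,tuple(int(a) for a in p),3,(0,255,255),-1)
cv2.imwrite('pics/f5.png',i)
```

```text
{'time': 14.25, 'ee_pos': array([ 0.39936317, -0.05923431, -0.02325661]), 'wrist_force': array([-1.89662636, -0.07242337,  3.80760585])}
```

View pics/f5.png

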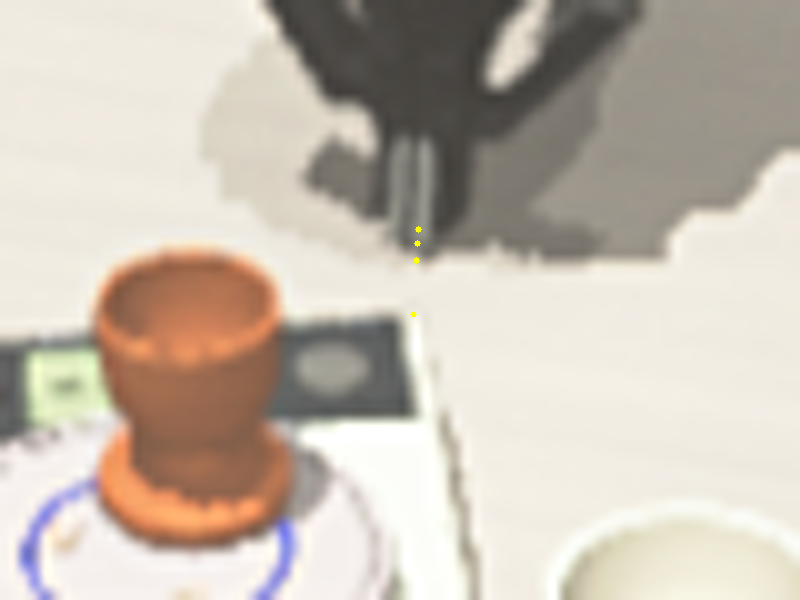

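Request:
{"method": "apply_moves", "body": {
  "targets": [0,0,1,0,0,0,0,0,0,2.3,0,0,0,0,1,0,3.6,0,0,0,0,2.4,0,3.9,0,0,0,0,3.8,0,3.9,0,0,0,0]
}}

```text
time: 14.8
ee_pos: [0.5162, -0.0594, 0.0962]
tcp_rot: [-180.0, 10.0, 173.1]
wrist_force: [0.4, -1.0, -0.5]
opening: 0.0
```

Request:
{"method": "apply_moves", "body": {
  "targets": [0.8,0.05,0,0,0,0,0,1.2,0.08,-0.5,0,0,0,0,1.3,0.08,-1,0,0,0,0,1.3,0.08,-1.3,0,0,0,0,1.3,0.08,-1.5,0,0,0,0]
}}

```text
time: 15.3
ee_pos: [0.5509, -0.0568, 0.047]
tcp_rot: [-180.0, 9.6, 173.1]
wrist_force: [-0.3, 0.1, 1.0]
opening: 0.0002
```

```bash
python3 look.py c1 2>/dev/null| grep -v -e spare -e dist -e tare
```

```text
scene ring (array([ 0.63150455, -0.06496541]), 66, np.float64(0.001468975842291995))
 cup (array([ 0.60659383, -0.06214333]), np.float64(22.46865051903114), np.float64(522.0)) off mm [-24.91071425   2.82207984] 25.07005821748676
top ring (array([ 0.63593554, -0.06451989]), 80, np.float64(0.0012180784045070802))
 cup (array([ 0.61021386, -0.06106779]), np.float64(124.880153787005), np.float64(419.0)) off mm [-25.7216854   3.4521028] 25.952304592165845
15.4 [ 0.55107666 -0.05684778  0.04753801] [ 0.15808882  0.29905649 -0.23794933]
```

View pics/c1_scene.png

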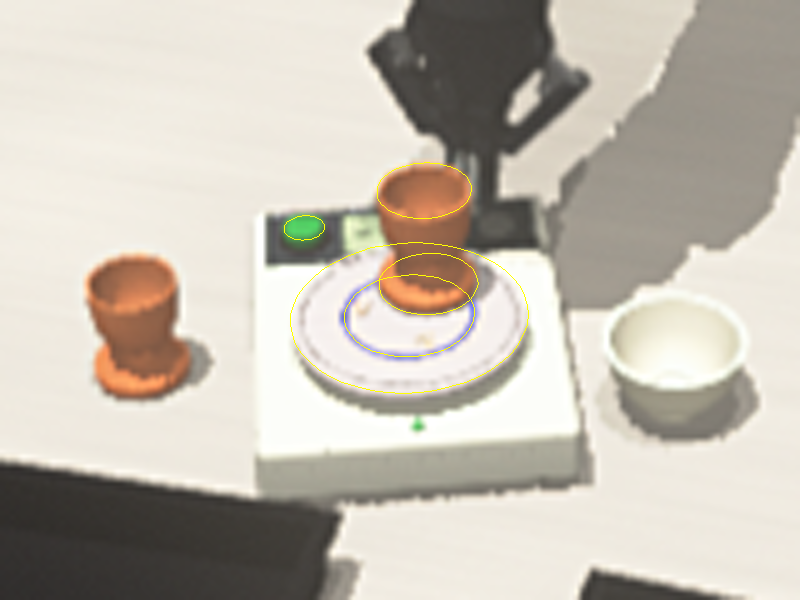

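Request:
{"method": "apply_moves", "body": {
  "targets": [0,0.05,-0.1,0,0,0,0,0.1,0.04,-0.2,0,0,0,0,0.25,0.03,-0.2,0,0,0,0,0.4,0.01,-0.2,0,0,0,0,0.5,0,-0.2,0,0,0,0]
}}

```text
time: 15.9
ee_pos: [0.5679, -0.0569, 0.0426]
tcp_rot: [-180.0, 9.7, 173.1]
wrist_force: [-0.3, 0.6, -1.0]
opening: 0.0
```

Request:
{"method": "apply_moves", "body": {
  "targets": [0.06,-0.007,0,0,0,0,0,0.12,-0.014,0,0,0,0,0,0.18,-0.02,0,0,0,0,0,0.24,-0.027,0,0,0,0,0,0.3,-0.035,0,0,0,0,0]
}}

```text
time: 16.4
ee_pos: [0.5763, -0.0579, 0.0424]
tcp_rot: [-180.0, 9.7, 173.1]
wrist_force: [-0.3, 0.9, 0.5]
opening: 0.0006
```

Request:
{"method": "apply_moves", "body": {
  "targets": [0.05,-0.006,0,0,0,0,0,0.1,-0.012,0,0,0,0,0,0.15,-0.018,0,0,0,0,0,0.2,-0.024,0,0,0,0,0]
}}

```text
time: 16.8
ee_pos: [0.5823, -0.0586, 0.0423]
tcp_rot: [-180.0, 9.7, 173.1]
wrist_force: [-1.8, 0.3, 0.3]
opening: -0.0003
```

```bash
python3 look.py c2 2>/dev/null| grep -v -e spare -e dist -e tare
```

```text
scene ring (array([ 0.63141208, -0.06498568]), 66, np.float64(0.0015108871516550367))
 cup (array([ 0.61091699, -0.06286954]), np.float64(24.373625528642826), np.float64(530.0)) off mm [-20.49509205   2.11614181] 20.60404945968941
top ring (array([ 0.63595288, -0.06445249]), 78, np.float64(0.0012519005020922886))
 cup (array([ 0.61558882, -0.06209497]), np.float64(91.26983467896963), np.float64(281.0)) off mm [-20.36406372   2.35752008] 20.500072976989298
16.9 [ 0.58239756 -0.05861865  0.04236254] [0.41181785 0.55465246 0.18884494]
```

View pics/c2_scene.png

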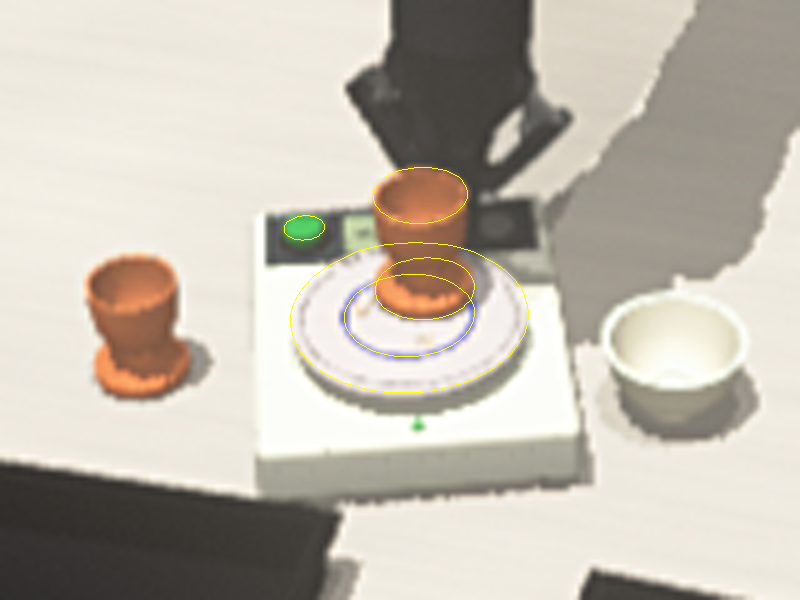

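Request:
{"method": "apply_moves", "body": {
  "targets": [0.05,-0.006,0,0,0,0,0,0.1,-0.012,0,0,0,0,0,0.15,-0.018,0,0,0,0,0,0.2,-0.024,0,0,0,0,0,0.25,-0.03,0,0,0,0,0]
}}

```text
time: 17.4
ee_pos: [0.5898, -0.0595, 0.0423]
tcp_rot: [-180.0, 9.7, 173.1]
wrist_force: [-1.7, 0.1, -0.1]
opening: -0.0002
```

```bash
python3 look.py c3 2>/dev/null| grep -v -e spare -e dist -e tare
```

```text
scene ring (array([ 0.63145883, -0.06494584]), 68, np.float64(0.0015776980214364036))
 cup (array([ 0.6189709 , -0.06357798]), np.float64(23.85308727412534), np.float64(537.0)) off mm [-12.48792419   1.36785771] 12.56261458628917
top ring (array([ 0.63596016, -0.06446132]), 72, np.float64(0.0012706712958844223))
 cup (array([ 0.62409398, -0.06383939]), np.float64(99.60601307189543), np.float64(273.0)) off mm [-11.86618443   0.6219216 ] 11.882471102741576
17.5 [ 0.5899302  -0.05951642  0.04235994] [-0.18387644 -0.13976514 -0.18127696]
```

View pics/c3_scene.png

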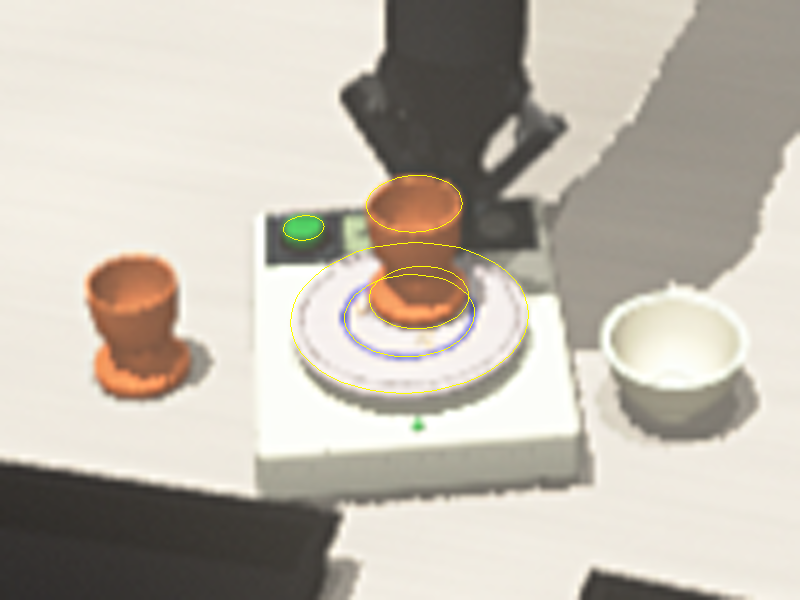

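Sliding upright; about 12 mm remain, with the rest almost straight along +x. Another 9 mm, then check.

Request:
{"method": "apply_moves", "body": {
  "targets": [0.06,-0.006,0,0,0,0,0,0.12,-0.012,0,0,0,0,0,0.18,-0.018,0,0,0,0,0,0.24,-0.024,0,0,0,0,0,0.3,-0.03,0,0,0,0,0]
}}

```text
time: 18.0
ee_pos: [0.5989, -0.0604, 0.0424]
tcp_rot: [-180.0, 9.7, 173.1]
wrist_force: [-0.8, -0.5, 0.1]
opening: -0.0001
```

```bash
python3 look.py c4 2>/dev/null| grep -v -e spare -e dist -e tare
```

```text
scene ring (array([ 0.63135561, -0.06511548]), 66, np.float64(0.0015430150095750213))
 cup (array([ 0.62843831, -0.06435543]), np.float64(24.31753940792003), np.float64(540.0)) off mm [-2.9172916   0.76004856] 3.014674787089427
top ring (array([ 0.63609105, -0.06465449]), 56, np.float64(0.0011711391439026655))
 cup (array([ 0.63400111, -0.06454845]), np.float64(111.0869819300269), np.float64(260.0)) off mm [-2.08994632  0.10603761] 2.0926346012811043
18.1 [ 0.59896195 -0.0604209   0.04234811] [0.42891901 0.22975746 0.53172534]
```

View pics/c4_scene.png

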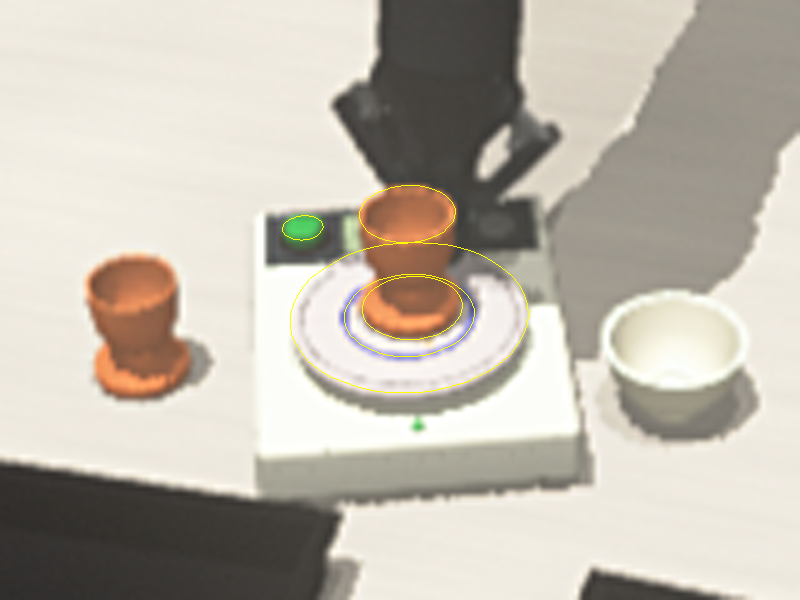

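Request:
{"method": "apply_moves", "body": {
  "targets": [0.04,-0.004,0,0,0,0,0,0.08,-0.008,0,0,0,0,0,0.08,-0.008,0,0,0,0,0]
}}

```text
time: 18.4
ee_pos: [0.6013, -0.0607, 0.0424]
tcp_rot: [-180.0, 9.7, 173.1]
wrist_force: [0.4, 0.4, 0.0]
opening: 0.0006
```

Request:
{"method": "apply_moves", "body": {
  "targets": [-0.1,0,0,0,0,0,0,-0.4,0,0,0,0,0,0,-0.9,0,0,0,0,0,0,-1.5,0,0.5,0,0,0,0,-2.3,0,1.5,0,0,0,0]
}}

```text
time: 18.9
ee_pos: [0.5296, -0.0604, 0.0853]
tcp_rot: [-180.0, 9.4, 173.1]
wrist_force: [0.1, 0.1, 0.2]
opening: -0.0001
```

Request:
{"method": "apply_moves", "body": {
  "targets": [-1,0,1,0,0,0,0,-2,0,1.5,0,0,0,0,-2.5,0,1.5,0,0,0,0,-2.5,0,1.5,0,0,0,0]
}}

```text
time: 19.3
ee_pos: [0.4558, -0.0607, 0.1334]
tcp_rot: [-180.0, 9.8, 173.1]
wrist_force: [0.8, 0.1, -1.2]
opening: 0.0003
```

```bash
python3 look.py c5 .633 -.0645 2>/dev/null; sed -i 's/fitcup(c,g,.062)/fitcup(c,g,.062)/' look.py
```

```text
scene ring (array([ 0.63109994, -0.06515177]), 66, np.float64(0.0015577866945303692))
 tare (array([ 0.56411374, -0.15059159]), 38)
 dist 0.10856847419247771 yaw 22.349296129843168
 cup (array([ 0.63047449, -0.0652239 ]), np.float64(21.361307189542483), np.float64(532.0)) off mm [-0.62545696 -0.07213066] 0.6296024424415533
 spare (array([ 0.64862904, -0.21928028]), np.float64(13.060592079969243), np.float64(479.0))
top ring (array([ 0.63627089, -0.0645554 ]), 98, np.float64(0.0013313461250320467))
 tare (array([ 0.56622511, -0.1510987 ]), 54)
 dist 0.11133801778147016 yaw 21.460552675500537
 cup (array([ 0.63373909, -0.06366484]), np.float64(24.0637447135717), np.float64(312.0)) off mm [-2.53180335  0.89056613] 2.6838659159439153
 spare (array([ 0.65140475, -0.21718556]), np.float64(7.606059207996925), np.float64(334.0))
19.4 [ 0.45715475 -0.06068087  0.13244614] [-0.09860752 -0.95312614  0.07604337]
```

View pics/c5_scene.png

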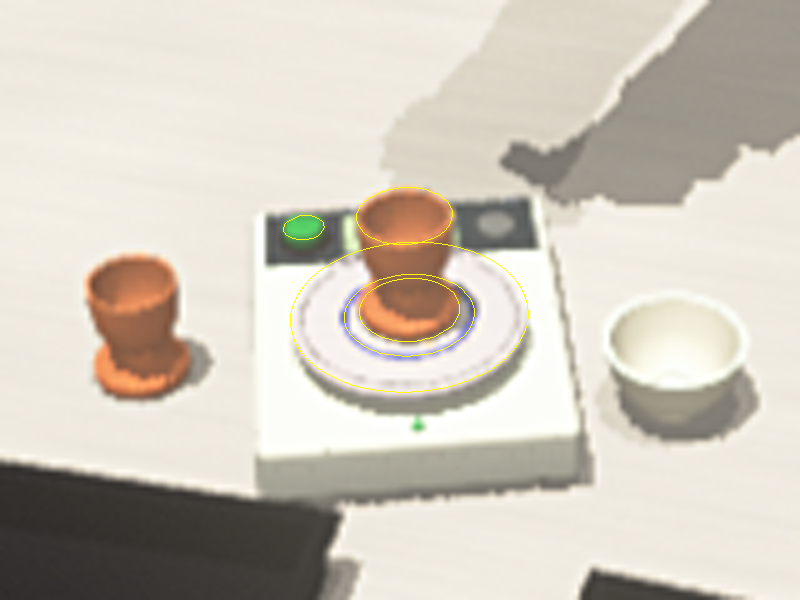

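View pics/c5_top.png

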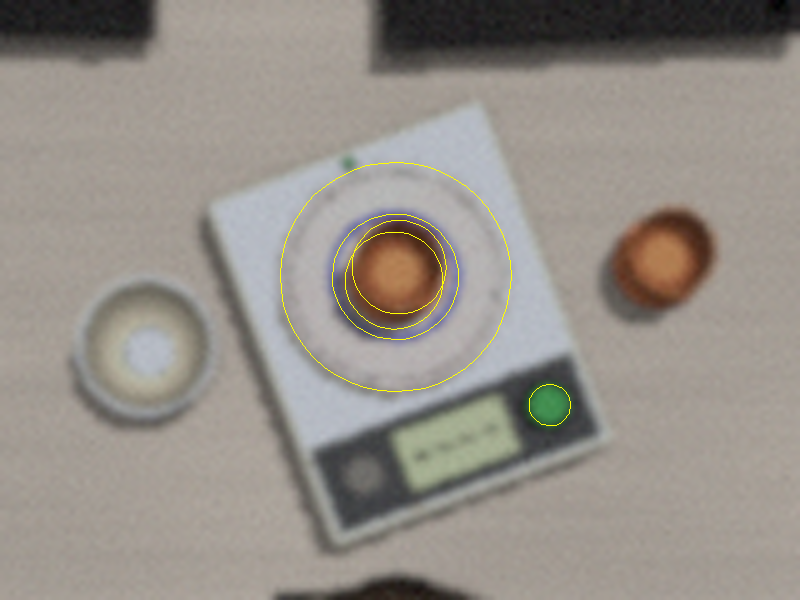

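Request:
{"method": "apply_moves", "body": {
  "targets": [0.7,-0.6,0,0.1,0.8,0,0,1.4,-1.2,0,0.2,1.6,0,0,2.1,-1.8,0,0.2,1.62,0,0,2.9,-2.4,0,0.2,1.62,0,0,3.6,-3,0,0.2,1.62,0,0]
}}

```text
time: 19.9
ee_pos: [0.5667, -0.1514, 0.1304]
tcp_rot: [180.0, -0.2, 173.1]
wrist_force: [1.5, 0.6, 0.2]
opening: 0.0003
```

Request:
{"method": "apply_moves", "body": {
  "targets": [0,0,-0.5,0,0,0,0,0,0,-1,0,0,0,0,0,0,-1.7,0,0,0,0,0,0,-2.2,0,0,0,0,0,0,-2.4,0,0,0,0]
}}

```text
time: 20.4
ee_pos: [0.5635, -0.1498, 0.0578]
tcp_rot: [180.0, -0.3, 173.1]
wrist_force: [0.3, 0.4, -0.5]
opening: 0.0002
```

```bash
python3 look.py d1 .633 -.0645 2>/dev/null; python3 -c "
from h import *
print(bot.get_obs()['tcp_rot'],bot.get_obs()['q'])"
```

```text
scene ring (array([ 0.63109994, -0.06515177]), 66, np.float64(0.0015577866945303692))
 tare (array([ 0.56920456, -0.15199613]), 23)
 dist 0.10664417958139294 yaw 24.96822805567757
 cup (array([ 0.63038335, -0.06491193]), np.float64(21.012779700115342), np.float64(539.0)) off mm [-0.71658921  0.23984047] 0.755660997999209
 spare (array([ 0.64807266, -0.21939149]), np.float64(15.496993464052286), np.float64(484.0))
top ring (array([ 0.6361144 , -0.06439277]), 92, np.float64(0.001265293895448097))
 tare (array([nan, nan]), 0)
 dist nan yaw nan
 cup (array([ 0.63411603, -0.06365955]), np.float64(26.301038062283737), np.float64(312.0)) off mm [-1.99837364  0.73322595] 2.128642173932917
 spare (array([ 0.56390625, -0.123025  ]), np.float64(2.0), np.float64(2.0))
20.5 [ 0.56424474 -0.15008913  0.05935578] [ 0.42157985 -0.60938931  0.33261746]
[-179.99876747   -0.21437902  173.11875061] [-1.48792780e+01  9.46367034e+00 -1.24501832e+00  7.95034336e+01
 -3.10489579e-02 -7.99797345e+00]
```

View pics/d1_scene.png

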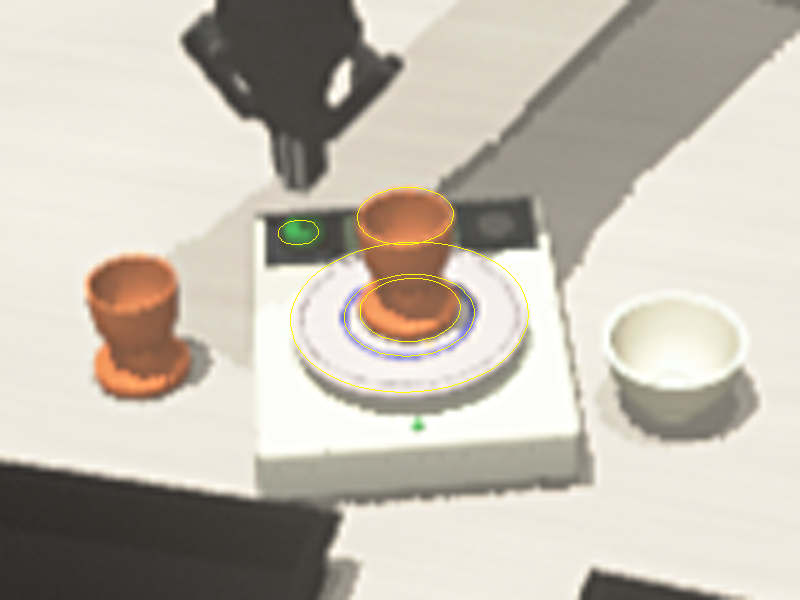

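Request:
{"method": "apply_moves", "body": {
  "targets": [0,-0.03,-0.3,0,0,0,0,0,-0.03,-0.6,0,0,0,0,0,-0.03,-0.85,0,0,0,0,0,-0.03,-0.95,0,0,0,0,0,-0.03,-0.95,0,0,0,0]
}}

```text
time: 21.0
ee_pos: [0.5648, -0.1515, 0.0312]
tcp_rot: [-180.0, -0.2, 173.1]
wrist_force: [-0.2, 0.6, 0.1]
opening: 0.0002
```

Request:
{"method": "apply_moves", "body": {
  "targets": [0,0,-0.04,0,0,0,0,0,0,-0.08,0,0,0,0,0,0,-0.11,0,0,0,0,0,0,-0.14,0,0,0,0,0,0,-0.14,0,0,0,0]
}}

```text
time: 21.5
ee_pos: [0.5654, -0.1516, 0.0279]
tcp_rot: [-180.0, -0.1, 173.1]
wrist_force: [0.3, -0.1, 2.5]
opening: 0.0
```

Contact at about 0.030, spring force rising as expected. Going on to the stop.

Request:
{"method": "apply_moves", "body": {
  "targets": [0,0,-0.03,0,0,0,0,0,0,-0.06,0,0,0,0,0,0,-0.09,0,0,0,0,0,0,-0.11,0,0,0,0,0,0,-0.11,0,0,0,0]
}}

```text
time: 22.0
ee_pos: [0.5654, -0.1516, 0.0252]
tcp_rot: [-180.0, -0.1, 173.1]
wrist_force: [-1.1, 0.5, 8.4]
opening: -0.0
```

Request:
{"method": "apply_moves", "body": {
  "targets": [0,0,-0.03,0,0,0,0,0,0,-0.06,0,0,0,0,0,0,-0.06,0,0,0,0]
}}

```text
time: 22.3
ee_pos: [0.5655, -0.1517, 0.025]
tcp_rot: [-180.0, 0.0, 173.1]
wrist_force: [-5.6, 0.6, 19.0]
opening: 0.0003
```

Request:
{"method": "apply_moves", "body": {
  "targets": [0,0,0.1,0,0,0,0,0,0,0.25,0,0,0,0,0,0,0.6,0,0,0,0,0,0,1.5,0,0,0,0,-0.5,0,2.8,0,0,0,0]
}}

```text
time: 22.8
ee_pos: [0.5493, -0.151, 0.1052]
tcp_rot: [180.0, -0.4, 173.1]
wrist_force: [-0.2, 0.4, 1.0]
opening: 0.0
```

Request:
{"method": "apply_moves", "body": {
  "targets": [-1,0,1,0,0,0,0,-2.4,0,1,0,0,0,0,-3.8,0,1,0,0,0,0,-3.8,0,1,0,0,0,0,-3.8,0,1,0,0,0,0]
}}

```text
time: 23.3
ee_pos: [0.4358, -0.1516, 0.1373]
tcp_rot: [-180.0, -0.1, 173.1]
wrist_force: [-0.3, -0.5, 0.4]
opening: 0.0001
```

```bash
python3 look.py e1 .633 -.0645 2>/dev/null
python3 - <<'E'
from h import *
c=camera('scene');i=c['img'][:,:,::-1]
cv2.imwrite('pics/e2.png',cv2.resize(i[220:275,245:325],None,fx=10,fy=10,interpolation=cv2.INTER_CUBIC))
E
```

```text
scene ring (array([ 0.63109994, -0.06515177]), 66, np.float64(0.0015577866945303692))
 tare (array([ 0.56426538, -0.15032092]), 39)
 dist 0.1082619220960638 yaw 22.324068805030436
 cup (array([ 0.63105111, -0.06522194]), np.float64(21.89021145713187), np.float64(532.0)) off mm [-0.04883289 -0.07017283] 0.08549196949265672
 spare (array([ 0.64862904, -0.21928028]), np.float64(14.060592079969243), np.float64(480.0))
top ring (array([ 0.6363352 , -0.06450529]), 93, np.float64(0.001290613984319039))
 tare (array([ 0.56607086, -0.15115087]), 54)
 dist 0.11155506122384178 yaw 21.40635005033525
 cup (array([ 0.63372862, -0.06366458]), np.float64(25.721584006151478), np.float64(311.0)) off mm [-2.60657269  0.840711  ] 2.7387983029978495
 spare (array([ 0.65177575, -0.21747498]), np.float64(7.530549788542868), np.float64(336.0))
23.4 [ 0.43674938 -0.15160299  0.13673901] [0.02556546 1.12176054 0.51403201]
```

View pics/e2.png

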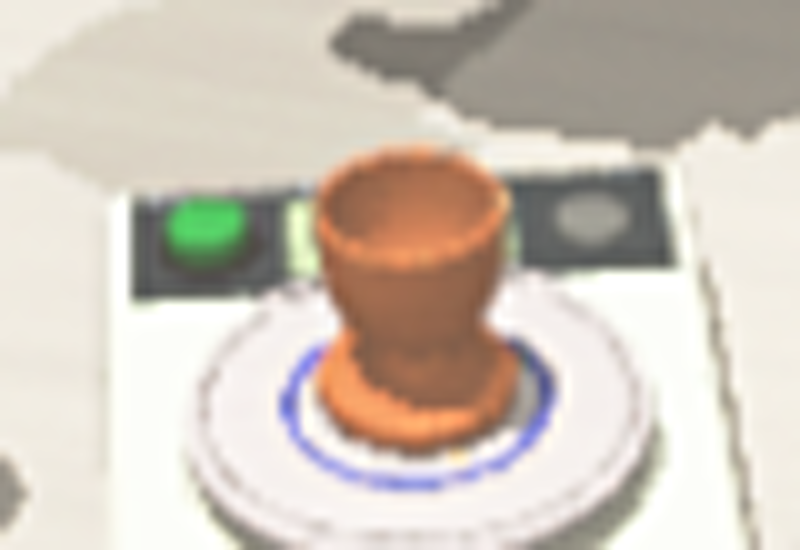

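View pics/e1_top.png

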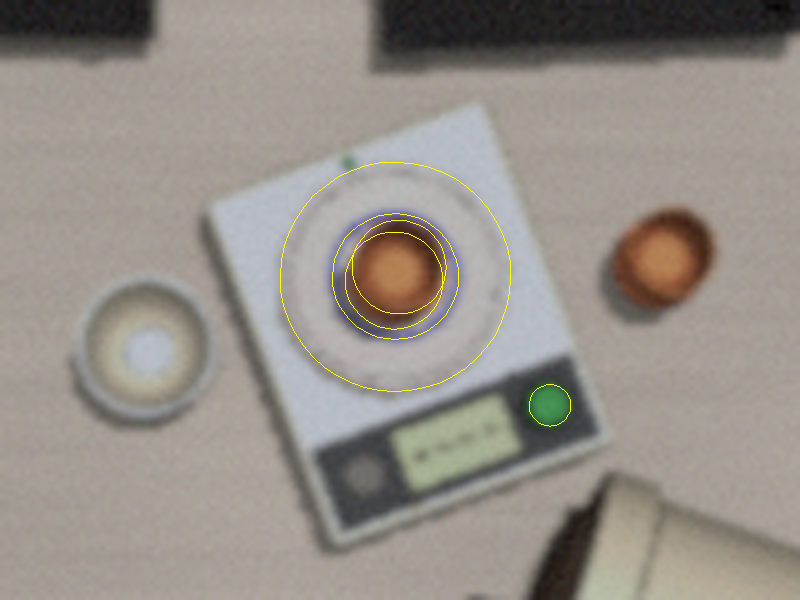

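```bash
python3 -c "
from workcell import bot
print(bot.job_done())"
```

```text
the job is handed in; nothing more can be done
None
```

I finished and handed in the job at about 23 s of the 61 s. The cup stands upright with its foot inside the blue ring, but **my first push briefly tipped it**, and the task said never to tip it.

- **First push:** the real fingertips sit about 25 mm behind the reported TCP. The finger therefore met the bowl instead of the foot, and the cup rocked visibly. I backed off slowly, and it settled upright where it had been.
- **Second push:** I found the true tip height with a light touch on the bare table (about 4 N). I then pushed low on the foot in slow steps of 1–2 mm, and the cup slid upright into the ring.
- **Tare button:** I pressed it straight down. Contact came where expected and it travelled the full 5 mm to its stop, reaching about 19 N there. I then let it come up and backed the arm away.

**Last checks:**
- **Cup position:** the two cameras disagree slightly. The scene camera puts the cup 0.1 mm from the ring centre and the top camera 2.7 mm. Both are within the 6.5 mm allowed.
- **Button:** it looks the same as before it was pressed, so it is back up.
- **Other things:** the spare cup and scale measured unmoved, and the ramekin looks unmoved. I did not measure the bottle, jar or spoon again, but the arm did not go near them.

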